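# Draw the autosampler's locking slide with a hooked rod and unload it

### The job

The autosampler has stopped with its tube carrier still locked in. Take the hooked rod, reach with it over the splash guard and in under the sampling head, hook the upright post of the locking slide and pull the slide fully out towards the front, then lay the rod flat on the bench. Lift the tube carrier out level and set it down gently in the white transfer tray, flat, with its tab in the gap of the rim, leaving the other things on the bench where they are.

Things in the scene. Friction and masses are not known exactly. Their poses are not given: they have to be found in the camera images.
- autosampler: White and grey bench instrument with an open deck, fixed; place and yaw vary. Origin on the table under the middle of the carrier's bay; +x to its rear, y to its left, z up (mm in this frame). Base x -90..255, y -95..95, deck top z 45. Low locators (top z 51) round the bay; two white ports, 31 dia, top z 111, at x 68, y +-72.5; keepers up to z 59 at x 92..104, y +-47.
- head_edge (a point): Middle of the lower front edge of the sampling head, a box over the rear of the deck: autosampler frame x 88..257, y -95..95, underside z 150, top 227. Closed cheeks (y +-91) and a rear column (x 220) shut the space under it except from the front. Inside hangs a parked needle carriage, x 105..135, y 57..79, needle down to z 90, on a cross rail at x 120, lowest z 137.
- guard_top (a point): Middle of the steel top edge (z 168) of the clear upright splash guard in front of the bay: autosampler frame x -88..-82, y -89..89, with clear returns along both sides at y +-87, x -87..-42, top z 165. The rod must come in over it, sloping down by some 22 to 32 degrees, and under the head.
- carrier: Loose tube carrier, 0.2 to 0.33 kg, seated in the bay at the start, frame parallel to the autosampler's. Origin at the middle of its underside, +x towards its tab. Plate 4 thick, x -62..62, y -33..33, with four ears, 14 long at x +-40, out to y +-41. Tube block x -56..56, y -31..31, firm sides z 14..42, tube caps up to 52: grip it across y. Once unlocked it lifts straight up.
- tab_end (a point): End of the carrier's single tab, 30 wide, 4 thick, which sticks out of its +x end to x 80. It is at the rear when the carrier is in the autosampler.
- slide_post (a point): Where to hook the locking slide: a point on its upright steel post, 84.5 above the table. Post 10 dia, free from 59 to 96 above the table, under an 18 dia head with its top at 105. Locked it stands at x 145, y 0 in the autosampler's frame, 57 in under the sampling head, out of a gripper's reach; it moves with the slide. Axes as the autosampler's.
- lock_slide (a joint): Travel of the steel locking slide along the autosampler's -x (to its front), m: 0 locked, 0.025 fully drawn, at its stop. A flat U-frame (arms at y +-47, top z 56) with four claws that hold down the carrier's ears; they are clear of the ears from about 0.017. About 2.5 N of friction; it stays where it is left.
- hook_rod: Loose hooked rod, about 0.12 kg, lying flat. Origin on the table under the middle of its black handle, +x along the rod to the hook, z up. Handle x -60..60, 18 wide (y), 22 high, flat sides. From it a 7 mm round steel rod on the axis y 0, z 11. Centre of mass about x 40.
- handle_mid (a point): Middle of the rod's handle, on its axis, 11 above the table when it lies flat.
- hook_bend (a point): Middle of the hook's cross bar, at x 290, y 13.5, z 11 in the rod's frame. The 7 mm bar goes from the rod towards +y, then a barb at y 27 turns back, ending at x 274. The opening between rod and barb is 20 wide (y 3.5..23.5): a post in the hook stands on the rod's +y side.
- transfer_tray: White transfer tray, fixed; place and yaw vary. Origin on the table under its middle; 150 (x) by 102 (y), floor z 10, rim up to z 18. Pocket 138 by 90. Its +x rim has a gap 44 wide for the carrier's tab; its long rims are cut away at x -33..33 for fingers. The carrier lies flat only with its tab in the gap, its +x along the tray's +x.
- tray_floor (a point): Middle of the tray's floor, 10 above the table: where the seated carrier's origin lies.
- bay (a point): Middle of the bay on the autosampler's deck, 45 above the table: where the carrier's origin lies at the start.
- jar_a: A loose bystander to leave where it is: jar with a screw lid, 42 dia x 56 high mm. Origin at the middle of its underside.
- bottle_amber: A loose bystander to leave where it is: amber glass bottle, 47 dia x 92 high mm. Origin at the middle of its underside.
- marker_black: A loose bystander to leave where it is: dark felt marker, 13 x 127 x 15, long along its y, lying mm. Origin at the middle of its underside.
- spatula: A loose bystander to leave where it is: weighing spatula, 16 x 165 x 8, long along its y, lying mm. Origin at the middle of its underside.
- petri_dish_a: A loose bystander to leave where it is: petri dish, 90 dia x 15 high mm. Origin at the middle of its underside.
- beaker_100: A loose bystander to leave where it is: glass beaker, 61 wide x 70 high mm. Origin at the middle of its underside.
- dropper_bottle: A loose bystander to leave where it is: amber dropper bottle, 31 dia x 96 high mm. Origin at the middle of its underside.

How it is judged:
On the way, in this order (a step that is already met when the one before it is completed fails the run):
1. the locking slide is drawn at least 20 mm with the rod held in the fingers, the carrier still in its bay (value of joint lock_slide above 0.02 m and contact force between the fingers and hook_rod above 1 N and distance between carrier and bay below 0.012 m), for 0.1 s.
2. the rod lies flat on the bench, let go (height (world z) of handle_mid below 0.02 m and height (world z) of hook_bend below 0.03 m and contact force between the fingers and hook_rod below 0.1 N), for 0.2 s.
3. the carrier is lifted out of the bay (height (world z) of carrier above 0.1 m and contact force between the fingers and carrier above 1 N), for 0.1 s.
At the end, for the whole second after the job is handed in: The carrier lies flat on the transfer tray's floor (within 4 mm of it in height, level within 2.3 degrees, origin within 10 mm of the tray's middle) with its tab in the gap of the +x rim; the rod lies flat on the bench; both are released and at rest (all of step 2 and horizontal distance between carrier and transfer_tray below 0.01 m and z of carrier in the frame of tray_floor below 0.004 m and x of tab_end in the frame of transfer_tray above 0.068 m and angle between carrier's own z axis and vertical below 0.04 rad and linear speed of each of carrier, hook_rod below 0.02 m/s); the robot touches nothing.
It fails at once if a bystander is moved more than 30 mm (distance of any of jar_a, bottle_amber, marker_black, spatula, petri_dish_a, beaker_100, dropper_bottle from where it was at the start of the episode above 0.03 m).
It fails at once if the carrier is tilted more than 20 degrees (angle between carrier's own z axis and vertical above 0.35 rad).
It fails at once if the carrier is dropped (falls faster than 0.4 m/s while not held) (linear speed of carrier above 0.4 m/s and contact force between the fingers and carrier below 0.1 N).
It fails at once if the rod is thrown or dropped (moves faster than 0.7 m/s while not held) (linear speed of hook_rod above 0.7 m/s and contact force between the fingers and hook_rod below 0.1 N).
It also fails if it takes over 72 s, if anything falls off the work surface, if the arm or the gripper's body presses on something with over 40 N, if the wrist force passes 120 N, or if a joint passes its speed limit or range.

### The arm

A 6-joint arm with a two-finger parallel gripper is mounted at the origin on a cart in front of the work surface, level with it; the furniture and walls round the work are solid. World frame = base frame: x ahead of the robot, y to its left, z up, the work surface at z = 0. Lengths are in m, angles in rad, forces in N, time in s.
With the tool pointing down it reaches from about 0.3 to 0.85 m from the base axis. Payload 5.4 kg.
Tool frame: the origin (TCP) lies midway between the tips of the shut fingers; the grasp point (between the pads) lies 19 mm behind it (grip_depth is the distance from the TCP to the grasp point, in m); z points along the fingers, y is the line along which they close (so a half turn about z gives the same grasp; the last joint's range is limited). The gripper opens to 85 mm and grips with 20 to 120 N. Pads are 22 mm wide; open, the fingers measure 114 mm over their backs; the gripper's body (76 mm by 85 mm) begins 54 mm behind the grasp point. The pads swing forward as they close: fully open they stand 13 mm farther back than shut.
Start: joints at [-1.335, 0.158, 1.597, -0, 1.386, -0.21], TCP at [0.248, -0.519, 0.231] pointing down, gripper open.
Joint ranges: [-2.91, 2.91], [-0.94, 2.29], [0.18, 2.7], [-1.29, 4.43], [0.17, 2.64], [-3, 3]. Speed limits (rad/s): [2.57, 2.57, 3.14, 3.14, 3.14, 3.14].

### API

Orientations are given as a unit quaternion [w, x, y, z].
In Python, from workcell import read_state, read_camera, finish_job, grip_depth gives the robot as it stands.
- The arm moves only by the shell command python3 -m crank 'ROWS'. ROWS is JSON, a list of rows, each an object of numbers: "x", "y", "z": the shift along the tool's x, y, z as a fraction of full scale; "ax", "ay", "az": the turn, a rotation vector about the tool's x, y, z as a fraction of full scale; "fingers": the closure, from 0 (fully open) to 1 (shut). In form: [{"x": .., "y": .., "z": .., "ax": .., "ay": .., "az": .., "fingers": ..}, ...]. A call has 1 to 20 rows; each row shifts and turns the commanded pose from where the row before left it, along the tool's axes as they then stand; what a row does not reach is not made up. Full scale, the value 1, is 20 mm for a shift and 5 degrees for a turn. A row lasts 1/12 s, in which the tool goes at most 41.7 mm and 7.16 degrees, less where a joint would pass 70% of its speed; a pose out of reach is approached as far as the arm can. A call with a number of a shift or a turn outside -1 to 1 is refused whole. A call with a gripper value outside its range is refused whole. The fingers move at their own pace and stop on an object; the grip force is fixed at half the most. Time passes only in rows, so rows that do not move let the fingers close. It gives the time, the measured TCP pose, the force, the opening and the grip force at its end, in the units of the state.
- read_state(): the state, without advancing time (a new reading comes with each control period).
- read_camera(name): name is "scene" or "top"; returns a dict with "frame" (480x640x3 uint8, blue, green, red), "range_z" (480x640 float32, m along the optical axis (not along the pixel's ray), 0 where there is no reading), "intrinsics" (3x3 intrinsics, pixels), "dist" ([k1, k2, p1, p2, k3] as OpenCV has them; the pictures are not rectified), "pose" (4x4, takes a point from camera to world coordinates). Camera axes: x right, y up, looking along -z (the intrinsics and any distortion apply to the point x, -y, -z); pixel columns grow to the right and rows downward; lengths in m; the calibration is good to about 2 mm. A picture is of the moment at which its call begins.
- finish_job(): hands the job in; it is judged then, once.
The state is a dict: "time_s": time; "q": joint angles; "dq": joint speeds; "tau": joint torques, N m; "eef_pos": TCP position; "eef_rot": TCP orientation; "ft_force": force on the tool from outside, world axes, zero at the start; "torque": the same for the moment, N m; "gripper_width": finger opening in m; "grip_force": force on a finger pad.
Only numpy, scipy, OpenCV 4.12 (cv2) and the standard library are available. Lean on these libraries where they do the work, as an engineer would, in place of code of your own. Each camera call takes 0.05 s, during which the arm holds its last target. There are 200 camera calls.

## Working session

There is one attempt and no reset: what is moved stays moved. The work goes in short steps, Python scripts to look and compute and a shell command to move; the robot and the scene stay as the last step left them, time stands still between calls to the robot, and variables do not carry over. Pictures are saved under pics/ and viewed, at most 10 in all, crops included, and the job is handed in when it is done.

```bash
mkdir -p pics; ls
cat > h.py <<'E'
import numpy as np, cv2
from workcell import read_state, read_camera, grip_depth
def rays(c,px):
    K=np.array(c["intrinsics"],float);d=np.array(c["dist"],float)
    n=cv2.undistortPoints(np.array(px,float).reshape(-1,1,2),K,d).reshape(-1,2)
    r=np.c_[n[:,0],-n[:,1],-np.ones(len(n))]
    P=np.array(c["pose"]);return P[:3,3],r@P[:3,:3].T
def onplane(c,px,z):
    o,r=rays(c,px);return o+r*((z-o[2])/r[:,2])[:,None]
def cloud(c):
    v,u=np.mgrid[:480,:640];px=np.c_[u.ravel(),v.ravel()]
    o,r=rays(c,px);return (o+r*c["range_z"].ravel()[:,None]).reshape(480,640,3)
E
python3 - <<'E'
from h import *
for n in("scene","top"):
    c=read_camera(n);cv2.imwrite(f"pics/{n}0.png",c["frame"]);np.savez(f"{n}0.npz",**{k:np.array(v) for k,v in c.items()})
    print(n,np.round(c["pose"],3),c["intrinsics"],c["dist"])
s=read_state();print(s,grip_depth)
E
```

```text
pics
scene [[ 0.455  0.69  -0.563 -0.276]
 [-0.89   0.35  -0.291 -0.323]
 [-0.003  0.633  0.774  1.174]
 [ 0.     0.     0.     1.   ]] [[444.59668708   0.         320.49999276]
 [  0.         444.59668708 244.76934186]
 [  0.           0.           1.        ]] [-0.0802872  0.         0.         0.         0.       ]
top [[ 0.007  0.997 -0.081  0.39 ]
 [-1.     0.009  0.028  0.107]
 [ 0.029  0.08   0.996  1.788]
 [ 0.     0.     0.     1.   ]] [[531.24241168   0.         328.03252802]
 [  0.         531.24241168 239.64164503]
 [  0.           0.           1.        ]] [-0.03044426  0.          0.          0.          0.        ]
{'time_s': 0.1, 'q': array([-1.33508403e+00,  1.59006469e-01,  1.59812602e+00, -6.01905375e-06,
        1.38617428e+00, -2.10099699e-01]), 'dq': array([ 6.70844084e-04, -6.51237324e-04, -2.94252701e-03,  1.07492617e-04,
       -5.83288279e-06,  5.84326095e-04]), 'tau': array([ 3.02729268e-05, -3.96989930e+01, -3.32337677e+01, -1.60006357e-04,
        4.18903728e-03,  1.25086578e-05]), 'eef_pos': array([ 0.24778451, -0.51827053,  0.23039399]), 'eef_rot': array([-8.56949746e-04,  9.75258674e-01,  2.21065112e-01, -1.39331029e-05]), 'ft_force': array([-0.99290301, -0.41248308,  0.06994331]), 'torque': array([-0.01448063,  0.01722688,  0.04899864]), 'grip_force': 0.0, 'gripper_width': 0.08559508687438956} 0.0187
```

View pics/scene0.png

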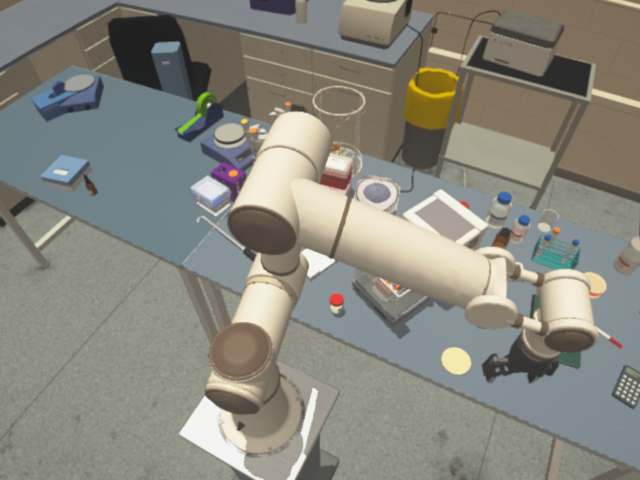

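View pics/top0.png

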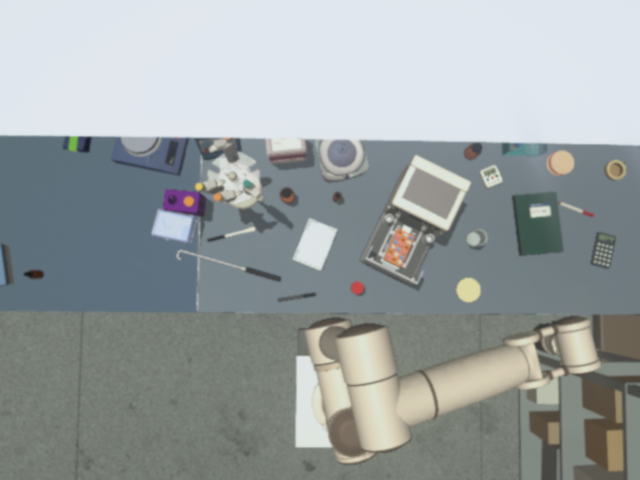

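The scene view is mostly blocked by the arm. The top view shows the rod handle at (265,274), its hook near (180,255), the tray at (315,244), the carrier at (400,247) and the head at (430,193). I'll enlarge the top view.

Run:
```python
from h import *
c=dict(np.load("top0.npz"));f=c["frame"]
cv2.imwrite("pics/crop1.png",cv2.resize(f[140:310,290:490],None,fx=4,fy=3.5294,interpolation=cv2.INTER_CUBIC)[:600])
cv2.imwrite("pics/crop2.png",cv2.resize(f[210:310,165:365],None,fx=4,fy=4,interpolation=cv2.INTER_CUBIC))
P=cloud(c)
for n,u,v in[("handle",265,274),("rod",215,262),("tray",315,244),("head",430,193),("lid",358,288),("deck",380,250),("spat",232,235)]:
    print(n,np.round(P[v,u],3))
```

```text
handle [0.417 0.265 0.013]
rod [ 0.456  0.436 -0.008]
tray [0.519 0.1   0.006]
head [ 0.66  -0.244  0.218]
lid [ 0.373 -0.041  0.053]
deck [ 0.498 -0.115  0.043]
spat [ 0.547  0.38  -0.004]
```

View pics/crop1.png

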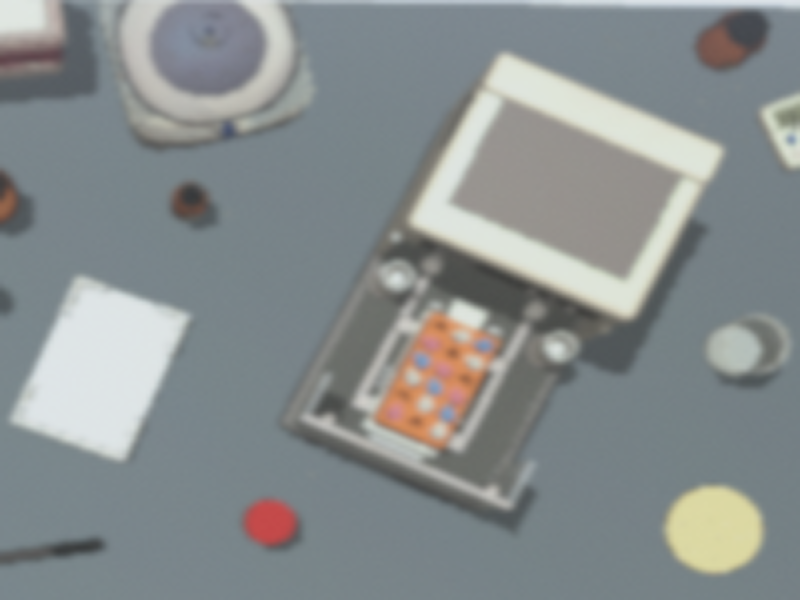

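View pics/crop2.png

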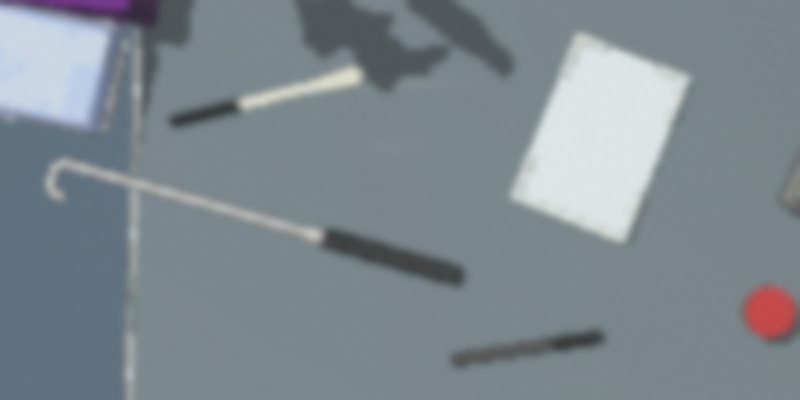

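The crops show the autosampler's ports at crop1 (397,272) and (558,347), and the guard's top edge from (305,415) to (512,508). The rod's handle runs (322,236)–(463,277) in crop2, and the hook's barb is on the image-lower side, as the frame describes. Next I'll measure the poses.

Run:
```python
from h import *
c=dict(np.load("top0.npz"));f=c["frame"];hsv=cv2.cvtColor(f,cv2.COLOR_BGR2HSV)
c1=lambda L:np.array([[290+x/4-.4,140+y/3.5294-.4] for x,y in L])
c2=lambda L:np.array([[165+x/4-.4,210+y/4-.4] for x,y in L])
p=onplane(c,c1([(397,272),(558,347)]),.111);d=p[0]-p[1];yaw=np.arctan2(-d[0],d[1])
print("ports",p.round(4),np.linalg.norm(d),np.degrees(yaw))
X=np.array([np.cos(yaw),np.sin(yaw)]);print("origin from ports",p.mean(0)[:2]-.068*X)
g=onplane(c,c1([(305,415),(512,508)]),.168);d=g[0]-g[1];print("guard",g.round(4),np.linalg.norm(d),np.degrees(np.arctan2(-d[0],d[1])),g.mean(0)[:2]+.085*X)
h=onplane(c,c1([(507,52),(724,150),(632,320),(410,222)]),.227)
print("head",h.round(3),[np.linalg.norm(h[i]-h[i-1]).round(3) for i in range(4)],np.degrees([np.arctan2(*(h[0]-h[3])[[1,0]]),np.arctan2(*(h[1]-h[2])[[1,0]])]),h.mean(0)[:2]-.1725*X)
m=((hsv[...,0]<20)&(hsv[...,1]>110)&(hsv[...,2]>120)).astype(np.uint8)
m[:, :370]=0;m[:,430:]=0;m[:215]=0;m[280:]=0
m=cv2.morphologyEx(m,cv2.MORPH_CLOSE,np.ones((5,5)))
ct=max(cv2.findContours(m,0,2)[0],key=cv2.contourArea)[:,0].astype(float)
q=onplane(c,ct,.095)[:,:2];r=cv2.minAreaRect((q*1000).astype(np.float32));print("carrier",r)
# tray
m=((hsv[...,2]>195)&(hsv[...,1]<40)).astype(np.uint8);m[:,:285]=0;m[:,345:]=0;m[:210]=0;m[280:]=0
ct=max(cv2.findContours(m,0,2)[0],key=cv2.contourArea)[:,0].astype(float)
q=onplane(c,ct,.015)[:,:2];print("tray",cv2.minAreaRect((q*1000).astype(np.float32)))
# rod handle
k=hsv[...,2]<85;m=k.astype(np.uint8);m[:,:240]=0;m[:,285:]=0;m[:262]=0;m[284:]=0
ct=np.argwhere(m)[:,::-1].astype(float);q=onplane(c,ct,.015)[:,:2];R=cv2.minAreaRect((q*1000).astype(np.float32));print("handle",R,q.mean(0))
t=onplane(c,c2([(322,236),(463,277),(66,162),(50,180),(130,182)]),.011);print("rod pts",t.round(4))
for a,b in((1,0),(0,4)):
    e=t[b]-t[a];print(np.degrees(np.arctan2(e[1],e[0])),np.linalg.norm(e))
```

```text
ports [[ 0.6007 -0.1345  0.111 ]
 [ 0.5338 -0.2633  0.111 ]] 0.1451330110224893 -27.43442948984945
origin from ports [ 0.50687612 -0.16752995]
guard [[ 0.468  -0.0553  0.168 ]
 [ 0.3886 -0.2141  0.168 ]] 0.17754641413293318 -26.560805274119687 [ 0.5037126  -0.17383463]
head [[ 0.776 -0.201  0.227]
 [ 0.693 -0.365  0.227]
 [ 0.547 -0.293  0.227]
 [ 0.629 -0.128  0.227]] [np.float64(0.165), np.float64(0.183), np.float64(0.163), np.float64(0.185)] [-26.66325321 -26.11735364] [ 0.50812439 -0.16740068]
carrier ((503.0364074707031, -169.8318328857422), (60.27388000488281, 106.98292541503906), 63.36167907714844)
tray ((518.529296875, 101.18402862548828), (99.47148895263672, 146.2945556640625), 68.63513946533203)
handle ((416.69586181640625, 271.8086242675781), (113.29896545410156, 13.444347381591797), 74.081787109375) [0.41678175 0.27213007]
rod pts [[0.4342 0.3319 0.011 ]
 [0.4011 0.2143 0.011 ]
 [0.4941 0.5459 0.011 ]
 [0.479  0.5588 0.011 ]
 [0.4779 0.4923 0.011 ]]
74.25383399430984 0.12223461153156683
74.78360532197578 0.16621149172489905
```

```bash
cat >> h.py <<'E'
from scipy.spatial.transform import Rotation as Ro
A0=np.array([.506,-.169]);AY=-26.7; T0=np.array([.5185,.101]);
def tool(yaw,pitch=0):  # tool x along yaw, dipping by pitch deg; z down
    y,p=np.radians([yaw,pitch]);x=np.array([np.cos(y)*np.cos(p),np.sin(y)*np.cos(p),-np.sin(p)])
    yy=np.array([np.sin(y),-np.cos(y),0]);return np.c_[x,yy,np.cross(x,yy)]
def a2w(p,A0=A0,AY=AY):
    a=np.radians(AY);return np.array([A0[0]+p[0]*np.cos(a)-p[1]*np.sin(a),A0[1]+p[0]*np.sin(a)+p[1]*np.cos(a),p[2]])
def w2a(p,A0=A0,AY=AY):
    a=np.radians(AY);d=np.array(p[:2])-A0;return np.array([d[0]*np.cos(a)+d[1]*np.sin(a),-d[0]*np.sin(a)+d[1]*np.cos(a),p[2]])
def plan(pos,R):
    s=read_state();w,x,y,z=s["eef_rot"];C=Ro.from_quat([x,y,z,w]);D=np.array(pos)-s["eef_pos"]
    rv=(C.inv()*Ro.from_matrix(R)).as_rotvec(degrees=True)
    print("shift units now",(C.inv().apply(D)/.02).round(2),"after turn",(R.T@D/.02).round(2),"turn units",(rv/5).round(3),"q",s["q"].round(2))
E
python3 -m crank '[{"az":-0.98,"y":-0.3},{"az":-0.98,"y":-0.6},{"az":-0.98,"y":-1},{"az":-0.98,"y":-1},{"az":-0.98,"y":-1},{"az":-0.98,"y":-1},{"az":-0.98,"y":-1},{"az":-0.98,"y":-1},{"az":-0.98,"y":-1},{"az":-0.97,"y":-1},{},{}]'
python3 - <<'E'
from h import *
plan([.4094,.2436,.12],tool(74.4))
E
```

```text
shift units now [ 23.71 -30.88   5.58] after turn [38.86 -2.46  5.52] turn units [-0.016 -0.012 -9.771] q [-1.34  0.16  1.6  -0.    1.39 -0.21]validation failed for argument at $[0]...
```

```bash
python3 -m crank '[{"x":0,"y":0,"z":0,"ax":0,"ay":0,"az":-0.98,"fingers":0},{"x":0,"y":0,"z":0,"ax":0,"ay":0,"az":-0.98,"fingers":0},{"x":0,"y":0,"z":0,"ax":0,"ay":0,"az":-0.98,"fingers":0},{"x":0,"y":0,"z":0,"ax":0,"ay":0,"az":-0.98,"fingers":0},{"x":0,"y":0,"z":0,"ax":0,"ay":0,"az":-0.98,"fingers":0},{"x":0,"y":0,"z":0,"ax":0,"ay":0,"az":-0.98,"fingers":0},{"x":0,"y":0,"z":0,"ax":0,"ay":0,"az":-0.98,"fingers":0},{"x":0,"y":0,"z":0,"ax":0,"ay":0,"az":-0.98,"fingers":0},{"x":0,"y":0,"z":0,"ax":0,"ay":0,"az":-0.98,"fingers":0},{"x":0,"y":0,"z":0,"ax":0,"ay":0,"az":-0.96,"fingers":0}]'
python3 - <<'E'
from h import *
plan([.4094,.2436,.12],tool(74.4))
E
```

```text
time_s: 0.93
eef_pos: [0.2478, -0.5184, 0.2307]
eef_rot: [-0.001, 0.795, 0.607, 0.0]
ft_force: [1.2, -0.1, 1.1]
gripper_width: 0.0853
grip_force: 0.0
shift units now [38.88 -2.27  5.57] after turn [38.87 -2.46  5.53] turn units [-0.007 -0.012  0.057] q [-1.34  0.16  1.6  -0.    1.39 -1.07]
```

```bash
python3 -m crank '[{"x":0.97,"y":-0.06,"z":0,"ax":0,"ay":0,"az":0,"fingers":0},{"x":0.97,"y":-0.06,"z":0,"ax":0,"ay":0,"az":0,"fingers":0},{"x":0.97,"y":-0.06,"z":0,"ax":0,"ay":0,"az":0,"fingers":0},{"x":0.97,"y":-0.06,"z":0,"ax":0,"ay":0,"az":0,"fingers":0},{"x":0.97,"y":-0.06,"z":0,"ax":0,"ay":0,"az":0,"fingers":0},{"x":0.97,"y":-0.06,"z":0,"ax":0,"ay":0,"az":0,"fingers":0},{"x":0.97,"y":-0.06,"z":0,"ax":0,"ay":0,"az":0,"fingers":0},{"x":0.97,"y":-0.06,"z":0,"ax":0,"ay":0,"az":0,"fingers":0},{"x":0.97,"y":-0.06,"z":0,"ax":0,"ay":0,"az":0,"fingers":0},{"x":0.97,"y":-0.06,"z":0,"ax":0,"ay":0,"az":0,"fingers":0},{"x":0.97,"y":-0.06,"z":0,"ax":0,"ay":0,"az":0,"fingers":0},{"x":0.97,"y":-0.06,"z":0,"ax":0,"ay":0,"az":0,"fingers":0},{"x":0.97,"y":-0.06,"z":0,"ax":0,"ay":0,"az":0,"fingers":0},{"x":0.97,"y":-0.06,"z":0,"ax":0,"ay":0,"az":0,"fingers":0},{"x":0.97,"y":-0.06,"z":0,"ax":0,"ay":0,"az":0,"fingers":0},{"x":0.97,"y":-0.06,"z":0,"ax":0,"ay":0,"az":0,"fingers":0},{"x":0.97,"y":-0.06,"z":0,"ax":0,"ay":0,"az":0,"fingers":0},{"x":0.97,"y":-0.06,"z":0,"ax":0,"ay":0,"az":0,"fingers":0},{"x":0.97,"y":-0.06,"z":0,"ax":0,"ay":0,"az":0,"fingers":0},{"x":0.97,"y":-0.06,"z":0,"ax":0,"ay":0,"az":0,"fingers":0}]'
python3 - <<'E'
from h import *
plan([.4094,.2436,.12],tool(74.4))
E
```

```text
time_s: 2.6
eef_pos: [0.3287, -0.1375, 0.2309]
eef_rot: [-0.0, 0.796, 0.605, -0.0]
ft_force: [-0.6, 0.3, 0.7]
gripper_width: 0.0855
grip_force: 0.0
shift units now [19.44 -1.22  5.55] after turn [19.44 -1.24  5.55] turn units [-0.006 -0.003  0.006] q [-0.74 -0.47  2.15  0.    1.46 -0.47]
```

```bash
python3 -m crank '[{"x":0.97,"y":-0.06,"z":0,"ax":0,"ay":0,"az":0,"fingers":0},{"x":0.97,"y":-0.06,"z":0,"ax":0,"ay":0,"az":0,"fingers":0},{"x":0.97,"y":-0.06,"z":0,"ax":0,"ay":0,"az":0,"fingers":0},{"x":0.97,"y":-0.06,"z":0,"ax":0,"ay":0,"az":0,"fingers":0},{"x":0.97,"y":-0.06,"z":0,"ax":0,"ay":0,"az":0,"fingers":0},{"x":0.97,"y":-0.06,"z":0,"ax":0,"ay":0,"az":0,"fingers":0},{"x":0.97,"y":-0.06,"z":0,"ax":0,"ay":0,"az":0,"fingers":0},{"x":0.97,"y":-0.06,"z":0,"ax":0,"ay":0,"az":0,"fingers":0},{"x":0.97,"y":-0.06,"z":0,"ax":0,"ay":0,"az":0,"fingers":0},{"x":0.97,"y":-0.06,"z":0,"ax":0,"ay":0,"az":0,"fingers":0},{"x":0.97,"y":-0.06,"z":0,"ax":0,"ay":0,"az":0,"fingers":0},{"x":0.97,"y":-0.06,"z":0.6,"ax":0,"ay":0,"az":0,"fingers":0},{"x":0.97,"y":-0.06,"z":0.6,"ax":0,"ay":0,"az":0,"fingers":0},{"x":0.97,"y":-0.06,"z":0.7,"ax":0,"ay":0,"az":0,"fingers":0},{"x":0.97,"y":-0.06,"z":0.7,"ax":0,"ay":0,"az":0,"fingers":0},{"x":0.97,"y":-0.06,"z":0.7,"ax":0,"ay":0,"az":0,"fingers":0},{"x":0.97,"y":-0.06,"z":0.7,"ax":0,"ay":0,"az":0,"fingers":0},{"x":0.97,"y":-0.06,"z":0.7,"ax":0,"ay":0,"az":0,"fingers":0},{"x":0.97,"y":-0.06,"z":0.7,"ax":0,"ay":0,"az":0,"fingers":0},{"x":0.97,"y":-0.06,"z":0,"ax":0,"ay":0,"az":0,"fingers":0}]'
python3 - <<'E'
from h import *
plan([.4094,.2436,.003],tool(74.4))
t=read_camera("top");s=read_camera("scene");cv2.imwrite("pics/s1.png",cv2.resize(s["frame"][140:420,180:580],None,fx=2,fy=2,interpolation=cv2.INTER_CUBIC))
np.savez("scene1.npz",**{k:np.array(v) for k,v in s.items()});np.savez("top1.npz",**{k:np.array(v) for k,v in t.items()})
E
```

```text
time_s: 4.27
eef_pos: [0.4074, 0.2419, 0.1198]
eef_rot: [-0.001, 0.796, 0.605, -0.003]
ft_force: [0.2, -0.7, 0.1]
gripper_width: 0.0855
grip_force: 0.0
shift units now [0.13 0.11 5.84] after turn [0.11 0.08 5.84] turn units [-0.062  0.038  0.009] q [ 0.28  0.02  1.98 -0.    1.15  0.55]
```

View pics/s1.png

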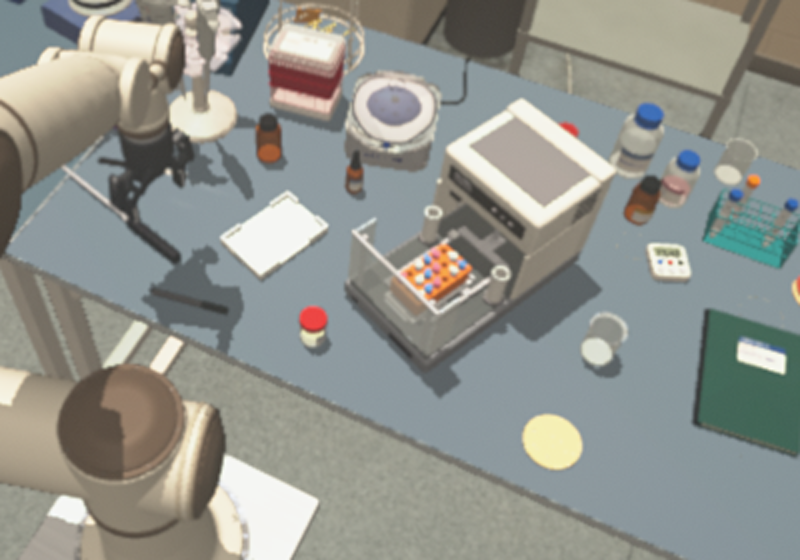

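The view shows the gripper above the rod's handle at crop (140,230), and the tray at (275,233) now unobstructed. I'll go down and grip the rod, and enlarge the tray to find the gap.

```bash
python3 -m crank '[{"x":0.1,"y":0.1,"z":0.8,"ax":0,"ay":0,"az":0,"fingers":0},{"x":0,"y":0,"z":0.8,"ax":0,"ay":0,"az":0,"fingers":0},{"x":0,"y":0,"z":0.8,"ax":0,"ay":0,"az":0,"fingers":0},{"x":0,"y":0,"z":0.8,"ax":0,"ay":0,"az":0,"fingers":0},{"x":0,"y":0,"z":0.8,"ax":0,"ay":0,"az":0,"fingers":0},{"x":0,"y":0,"z":0.6,"ax":0,"ay":0,"az":0,"fingers":0},{"x":0,"y":0,"z":0.5,"ax":0,"ay":0,"az":0,"fingers":0},{"x":0,"y":0,"z":0.4,"ax":0,"ay":0,"az":0,"fingers":0},{"x":0,"y":0,"z":0.3,"ax":0,"ay":0,"az":0,"fingers":0},{"x":0,"y":0,"z":0,"ax":0,"ay":0,"az":0,"fingers":0},{"x":0,"y":0,"z":0,"ax":0,"ay":0,"az":0,"fingers":0}]'
python3 - <<'E'
from h import *
plan([.4094,.2436,.003],tool(74.4))
s=dict(np.load("scene1.npz"));t=dict(np.load("top0.npz"))
a=cv2.resize(s["frame"][230:285,285:350],(390,330),interpolation=cv2.INTER_CUBIC)
b=cv2.resize(t["frame"][212:275,288:343],(330,378),interpolation=cv2.INTER_CUBIC)
o=np.zeros((380,740,3),np.uint8);o[:330,:390]=a;o[:378,400:730]=b
o=np.clip((o.astype(float)-140)*2.2,0,255).astype(np.uint8)
cv2.imwrite("pics/tray.png",o)
E
```

```text
time_s: 5.28
eef_pos: [0.4124, 0.243, 0.0075]
eef_rot: [0.0, 0.796, 0.605, 0.0]
ft_force: [-0.3, 0.2, 0.0]
gripper_width: 0.0857
grip_force: 0.0
shift units now [-0.01 -0.15  0.22] after turn [-0.01 -0.15  0.22] turn units [ 0.001 -0.     0.008] q [ 0.28  0.23  2.02 -0.    0.9   0.55]
```

View pics/tray.png

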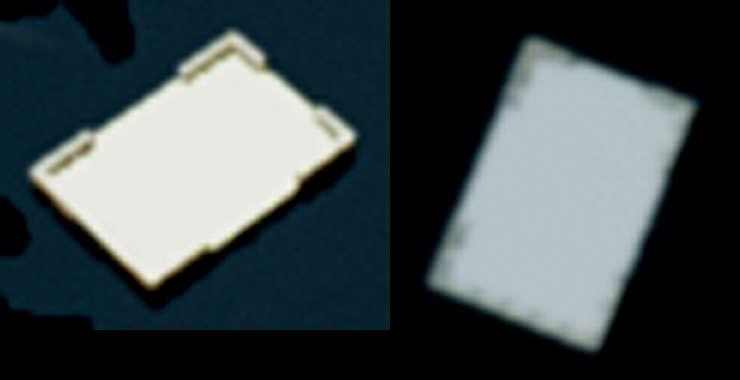

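The left panel shows the rim interrupted at the far short end, between (265,60) and (318,108). So the tray's +x points away from the robot, at yaw about -21°. Gripping the rod now.

```bash
python3 -m crank '[{"x":0,"y":-0.1,"z":0.2,"ax":0,"ay":0,"az":0,"fingers":0},{"x":0,"y":0,"z":0,"ax":0,"ay":0,"az":0,"fingers":0.5},{"x":0,"y":0,"z":0,"ax":0,"ay":0,"az":0,"fingers":1},{"x":0,"y":0,"z":0,"ax":0,"ay":0,"az":0,"fingers":1},{"x":0,"y":0,"z":0,"ax":0,"ay":0,"az":0,"fingers":1},{"x":0,"y":0,"z":0,"ax":0,"ay":0,"az":0,"fingers":1},{"x":0,"y":0,"z":0,"ax":0,"ay":0,"az":0,"fingers":1},{"x":0,"y":0,"z":0,"ax":0,"ay":0,"az":0,"fingers":1},{"x":0,"y":0,"z":0,"ax":0,"ay":0,"az":0,"fingers":1},{"x":0,"y":0,"z":0,"ax":0,"ay":0,"az":0,"fingers":1}]'
python3 - <<'E'
from h import *
plan([.4094,.2436,.003],tool(74.4))
E
```

```text
time_s: 6.12
eef_pos: [0.4108, 0.2437, 0.0037]
eef_rot: [0.0, 0.796, 0.605, 0.0]
ft_force: [-0.1, -0.6, 4.5]
gripper_width: 0.0165
grip_force: 59.6
shift units now [-0.02 -0.07  0.04] after turn [-0.02 -0.07  0.04] turn units [ 0.009 -0.005  0.009] q [ 0.28  0.23  2.02 -0.    0.89  0.55]
```

```bash
cat >> h.py <<'E'
B=np.array([.320,-.0135,-.0073])  # hook bend in the tool frame
def tcp_for(bend,pitch):
    R=tool(AY,pitch);return a2w(np.array(bend)/1000)-R@B,R
E
python3 - <<'E'
from h import *
for b in((65,-32.5,131),(172,-32.5,75),(172,0,75),(152,0,78)):
    p,R=tcp_for(b,27);print(b,p.round(4),(w2a(p)*1000).round(1))
p,R=tcp_for((65,-32.5,131),27)
plan([p[0],p[1],.4],tool(74.4))
E
```

```text
(65, -32.5, 131) [ 0.2857 -0.1097  0.2698] [-223.4  -46.   269.8]
(172, -32.5, 75) [ 0.3813 -0.1578  0.2138] [-116.4  -46.   213.8]
(172, 0, 75) [ 0.3959 -0.1287  0.2138] [-116.4  -13.5  213.8]
(152, 0, 78) [ 0.378  -0.1198  0.2168] [-136.4  -13.5  216.8]
shift units now [-18.69  -1.27 -19.82] after turn [-18.7   -1.27 -19.81] turn units [ 0.009 -0.005  0.009] q [ 0.28  0.23  2.02 -0.    0.89  0.55]
```

```bash
python3 -m crank '[{"x":0,"y":0,"z":-0.3,"ax":0,"ay":0,"az":0,"fingers":1},{"x":0,"y":0,"z":-0.6,"ax":0,"ay":0,"az":0,"fingers":1},{"x":0,"y":0,"z":-1,"ax":0,"ay":0,"az":0,"fingers":1},{"x":0,"y":0,"z":-1,"ax":0,"ay":0,"az":0,"fingers":1},{"x":0,"y":0,"z":-1,"ax":0,"ay":0,"az":0,"fingers":1},{"x":0,"y":0,"z":-1,"ax":0,"ay":0,"az":0,"fingers":1},{"x":0,"y":0,"z":-1,"ax":0,"ay":0,"az":0,"fingers":1},{"x":-0.5,"y":-0.1,"z":-1,"ax":0,"ay":0,"az":0,"fingers":1},{"x":-0.9,"y":-0.1,"z":-1,"ax":0,"ay":0,"az":0,"fingers":1},{"x":-0.9,"y":-0.1,"z":-1,"ax":0,"ay":0,"az":0,"fingers":1},{"x":-0.9,"y":-0.1,"z":-1,"ax":0,"ay":0,"az":0,"fingers":1},{"x":-0.9,"y":-0.1,"z":-1,"ax":0,"ay":0,"az":0,"fingers":1},{"x":-0.9,"y":-0.1,"z":-1,"ax":0,"ay":0,"az":0,"fingers":1},{"x":-0.9,"y":-0.1,"z":-1,"ax":0,"ay":0,"az":0,"fingers":1},{"x":-0.9,"y":-0.1,"z":-1,"ax":0,"ay":0,"az":0,"fingers":1},{"x":-0.9,"y":-0.1,"z":-1,"ax":0,"ay":0,"az":0,"fingers":1},{"x":-0.9,"y":-0.1,"z":-1,"ax":0,"ay":0,"az":0,"fingers":1},{"x":-0.9,"y":-0.1,"z":-1,"ax":0,"ay":0,"az":0,"fingers":1},{"x":-0.9,"y":-0.1,"z":-1,"ax":0,"ay":0,"az":0,"fingers":1},{"x":-0.9,"y":-0.1,"z":-1,"ax":0,"ay":0,"az":0,"fingers":1}]'
python3 - <<'E'
from h import *
plan([.2857,-.1097,.4],tool(74.4))
plan([.2857,-.1097,.4],tool(AY))
E
```

```text
time_s: 7.78
eef_pos: [0.3236, 0.0323, 0.3819]
eef_rot: [-0.0, 0.796, 0.605, -0.0]
ft_force: [1.2, -0.3, -1.5]
gripper_width: 0.0168
grip_force: 58.9
shift units now [-7.35  0.08 -0.9 ] after turn [-7.35  0.08 -0.91] turn units [-0.008  0.002  0.011] q [-0.28 -0.59  1.94 -0.    1.8  -0.01]
shift units now [-7.35  0.08 -0.9 ] after turn [ 1.5   7.19 -0.91] turn units [-4.0000e-03  8.0000e-03  2.0231e+01] q [-0.28 -0.59  1.94 -0.    1.8  -0.01]
```

```bash
python3 -m crank '[{"x":-0.9,"y":0,"z":-0.1,"ax":0,"ay":0,"az":0,"fingers":1},{"x":-0.9,"y":0,"z":-0.1,"ax":0,"ay":0,"az":0,"fingers":1},{"x":-0.9,"y":0,"z":-0.1,"ax":0,"ay":0,"az":0,"fingers":1},{"x":-0.9,"y":0,"z":-0.1,"ax":0,"ay":0,"az":0,"fingers":1},{"x":-0.9,"y":0,"z":-0.1,"ax":0,"ay":0,"az":0,"fingers":1},{"x":-0.9,"y":0,"z":-0.1,"ax":0,"ay":0,"az":0,"fingers":1},{"x":-0.9,"y":0,"z":-0.1,"ax":0,"ay":0,"az":0,"fingers":1},{"x":-0.8,"y":0,"z":-0.1,"ax":0,"ay":0,"az":0.5,"fingers":1},{"x":0,"y":0,"z":0,"ax":0,"ay":0,"az":1,"fingers":1},{"x":0,"y":0,"z":0,"ax":0,"ay":0,"az":1,"fingers":1},{"x":0,"y":0,"z":0,"ax":0,"ay":0,"az":1,"fingers":1},{"x":0,"y":0,"z":0,"ax":0,"ay":0,"az":1,"fingers":1},{"x":0,"y":0,"z":0,"ax":0,"ay":0,"az":1,"fingers":1},{"x":0,"y":0,"z":0,"ax":0,"ay":0,"az":1,"fingers":1},{"x":0,"y":0,"z":0,"ax":0,"ay":0,"az":1,"fingers":1},{"x":0,"y":0,"z":0,"ax":0,"ay":0,"az":1,"fingers":1},{"x":0,"y":0,"z":0,"ax":0,"ay":0,"az":1,"fingers":1},{"x":0,"y":0,"z":0,"ax":0,"ay":0,"az":1,"fingers":1},{"x":0,"y":0,"z":0,"ax":0,"ay":0,"az":1,"fingers":1},{"x":0,"y":0,"z":0,"ax":0,"ay":0,"az":1,"fingers":1}]'
python3 -m crank '[{"x":0,"y":0,"z":0,"ax":0,"ay":0,"az":1,"fingers":1},{"x":0,"y":0,"z":0,"ax":0,"ay":0,"az":1,"fingers":1},{"x":0,"y":0,"z":0,"ax":0,"ay":0,"az":1,"fingers":1},{"x":0,"y":0,"z":0,"ax":0,"ay":0,"az":1,"fingers":1},{"x":0,"y":0,"z":0,"ax":0,"ay":0,"az":1,"fingers":1},{"x":0,"y":0,"z":0,"ax":0,"ay":0,"az":1,"fingers":1},{"x":0,"y":0,"z":0,"ax":0,"ay":0,"az":1,"fingers":1},{"x":0,"y":0,"z":0,"ax":0,"ay":0,"az":0.7,"fingers":1},{"x":0,"y":0,"z":0,"ax":0,"ay":0,"az":0,"fingers":1}]'
python3 - <<'E'
from h import *
plan([.2857,-.1097,.4],tool(AY,27))
t=read_camera("top");np.savez("top2.npz",**{k:np.array(v) for k,v in t.items()})
s=read_camera("scene");np.savez("scene2.npz",**{k:np.array(v) for k,v in s.items()})
E
```

```text
time_s: 9.45
eef_pos: [0.2862, -0.1036, 0.3968]
eef_rot: [-0.0, 0.995, 0.102, -0.0]
ft_force: [-0.6, -0.8, -1.1]
gripper_width: 0.0167
grip_force: 59.0
time_s: 10.2
eef_pos: [0.2862, -0.1036, 0.3968]
eef_rot: [-0.0, 0.973, -0.23, -0.001]
ft_force: [0.3, 1.0, -1.2]
gripper_width: 0.0163
grip_force: 58.9
shift units now [ 0.11  0.28 -0.16] after turn [ 0.03  0.28 -0.19] turn units [-1.000e-03 -5.386e+00  1.100e-02] q [-0.75 -0.65  1.94 -0.    1.85  1.28]
```

```bash
python3 -m crank '[{"x":0,"y":0.1,"z":0,"ax":0,"ay":-0.9,"az":0,"fingers":1},{"x":0,"y":0.1,"z":0,"ax":0,"ay":-0.9,"az":0,"fingers":1},{"x":0,"y":0.1,"z":0,"ax":0,"ay":-0.9,"az":0,"fingers":1},{"x":0,"y":0,"z":0,"ax":0,"ay":-0.9,"az":0,"fingers":1},{"x":0,"y":0,"z":0,"ax":0,"ay":-0.9,"az":0,"fingers":1},{"x":0,"y":0,"z":0,"ax":0,"ay":-0.9,"az":0,"fingers":1},{"x":0,"y":0,"z":0,"ax":0,"ay":0,"az":0,"fingers":1}]'
python3 - <<'E'
from h import *
p,R=tcp_for((65,-32.5,131),27);plan(p,R)
s=read_state();x=s["eef_rot"];R=Ro.from_quat([*x[1:],x[0]]).as_matrix()
b=s["eef_pos"]+R@B;print("pred bend",b.round(4),"auto",(w2a(b)*1000).round(1))
from h import *
o=[]
for n,(u0,v0) in(("top",(330,130)),("scene",(300,130))):
    c=read_camera(n);np.savez(n+"3.npz",**{k:np.array(v) for k,v in c.items()})
    P=np.array(c["pose"]);q=(np.r_[[s["eef_pos"]+R@(B*[k,0,1]) for k in(.35,.6,.9)],[b]]-P[:3,3])@P[:3,:3]
    uv,_=cv2.projectPoints(q*[1,-1,-1],np.zeros(3),np.zeros(3),c["intrinsics"],c["dist"]);uv=uv[:,0]
    im=cv2.resize(c["frame"][v0:v0+160,u0:u0+130],None,fx=3,fy=3,interpolation=cv2.INTER_CUBIC)
    for a in uv: cv2.circle(im,tuple(int(i) for i in (a-[u0,v0])*3),5,(0,255,0),1)
    print(n,uv.round(1).tolist());o.append(im)
cv2.imwrite("pics/hook.png",np.hstack(o))
E
```

```text
time_s: 10.88
eef_pos: [0.2844, -0.1096, 0.3953]
eef_rot: [-0.055, 0.946, -0.222, -0.23]
ft_force: [0.4, 0.1, -3.4]
gripper_width: 0.0162
grip_force: 59.0
shift units now [ 2.94 -0.01  5.55] after turn [ 2.9  -0.03  5.57] turn units [0.002 0.081 0.052] q [-0.67 -0.24  1.73 -0.11  2.12  1.33]
pred bend [ 0.5479 -0.2254  0.2545] auto [ 62.7 -31.6 254.5]
top [[409.3, 288.0], [418.1, 265.1], [427.9, 239.2], [426.9, 228.9]]
scene [[383.7, 250.2], [403.3, 246.1], [424.4, 241.8], [427.3, 237.3]]
```

View pics/hook.png

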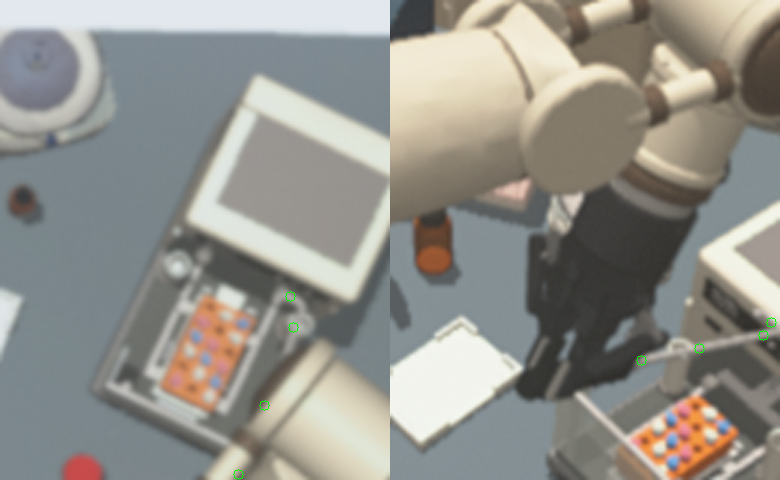

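The scene panel shows the rod lying along the predicted points, from (641,360) to (770,335), so the grip model holds. Next the hook goes down in front of the head.

```bash
python3 -m crank '[{"x":0.4,"y":0,"z":0.8,"ax":0,"ay":0.08,"az":0.05,"fingers":1},{"x":0.5,"y":0,"z":0.95,"ax":0,"ay":0,"az":0,"fingers":1},{"x":0.5,"y":0,"z":0.95,"ax":0,"ay":0,"az":0,"fingers":1},{"x":0.5,"y":0,"z":0.95,"ax":0,"ay":0,"az":0,"fingers":1},{"x":0.5,"y":0,"z":0.95,"ax":0,"ay":0,"az":0,"fingers":1},{"x":0.5,"y":0,"z":0.95,"ax":0,"ay":0,"az":0,"fingers":1},{"x":0,"y":0,"z":0,"ax":0,"ay":0,"az":0,"fingers":1}]'
cat >> h.py <<'E'
def bend():
    s=read_state();x=s["eef_rot"];R=Ro.from_quat([*x[1:],x[0]]).as_matrix();b=s["eef_pos"]+R@B
    print("bend auto mm",(w2a(b)*1000).round(1),"F auto",w2a(np.r_[A0+s["ft_force"][:2],s["ft_force"][2]]).round(1))
E
python3 - <<'E'
from h import *
bend();p,R=tcp_for((172,-32.5,75),27);plan(p,R)
E
```

```text
time_s: 11.57
eef_pos: [0.2841, -0.1092, 0.2694]
eef_rot: [-0.053, 0.946, -0.225, -0.225]
ft_force: [-1.0, -0.1, -1.5]
gripper_width: 0.0169
grip_force: 58.9
bend auto mm [ 63.9 -33.2 131.8] F auto [-0.9 -0.6 -1.5]
shift units now [ 6.11 -0.02  0.04] after turn [ 6.11 -0.01  0.01] turn units [-0.001 -0.045 -0.013] q [-0.67 -0.21  1.94 -0.1   1.86  1.36]
```

```bash
python3 -m crank '[{"x":0.5,"y":0,"z":0,"ax":0,"ay":-0.04,"az":0,"fingers":1},{"x":0.5,"y":0,"z":0,"ax":0,"ay":0,"az":0,"fingers":1},{"x":0.5,"y":0,"z":0,"ax":0,"ay":0,"az":0,"fingers":1},{"x":0.5,"y":0,"z":0,"ax":0,"ay":0,"az":0,"fingers":1},{"x":0.5,"y":0,"z":0,"ax":0,"ay":0,"az":0,"fingers":1},{"x":0.5,"y":0,"z":0,"ax":0,"ay":0,"az":0,"fingers":1},{"x":0.5,"y":0,"z":0,"ax":0,"ay":0,"az":0,"fingers":1},{"x":0.5,"y":0,"z":0,"ax":0,"ay":0,"az":0,"fingers":1}]'
python3 -c "
from h import *
bend();p,R=tcp_for((172,-32.5,75),27);plan(p,R)"
```

```text
time_s: 12.23
eef_pos: [0.3503, -0.1434, 0.2379]
eef_rot: [-0.052, 0.947, -0.225, -0.224]
ft_force: [0.3, 0.2, -1.2]
gripper_width: 0.0165
grip_force: 59.0
bend auto mm [138.9 -34.2 101.3] F auto [ 0.1  0.3 -1.2]
shift units now [ 2.07 -0.06  0.31] after turn [ 2.07 -0.05  0.3 ] turn units [ 0.018 -0.088 -0.023] q [-0.64  0.02  1.79 -0.08  1.78  1.4 ]
```

```bash
python3 -m crank '[{"x":0.5,"y":0,"z":0,"ax":0,"ay":0,"az":0,"fingers":1},{"x":0.5,"y":0,"z":0,"ax":0,"ay":0,"az":0,"fingers":1},{"x":0.5,"y":0,"z":0,"ax":0,"ay":0,"az":0,"fingers":1},{"x":0.5,"y":0,"z":0,"ax":0,"ay":0,"az":0,"fingers":1},{"x":0.1,"y":0,"z":0,"ax":0,"ay":0,"az":0,"fingers":1},{"x":0,"y":0,"z":0,"ax":0,"ay":0,"az":0,"fingers":1}]'
python3 -c "
from h import *
bend();p,R=tcp_for((172,0,75),27);plan(p,R)"
```

```text
time_s: 12.73
eef_pos: [0.3833, -0.16, 0.2184]
eef_rot: [-0.052, 0.947, -0.225, -0.225]
ft_force: [0.6, 0.5, -1.0]
gripper_width: 0.0168
grip_force: 59.0
bend auto mm [175.6 -34.2  81.2] F auto [ 0.3  0.7 -1. ]
shift units now [-0.02 -1.68  0.27] after turn [-0.02 -1.68  0.27] turn units [ 0.015 -0.065 -0.023] q [-0.63  0.14  1.71 -0.08  1.75  1.41]
```

```bash
python3 -m crank '[{"x":0,"y":0,"z":0.2,"ax":0,"ay":-0.06,"az":-0.02,"fingers":1},{"x":0,"y":-0.3,"z":0.07,"ax":0,"ay":0,"az":0,"fingers":1},{"x":0,"y":-0.3,"z":0,"ax":0,"ay":0,"az":0,"fingers":1},{"x":0,"y":-0.3,"z":0,"ax":0,"ay":0,"az":0,"fingers":1},{"x":0,"y":-0.3,"z":0,"ax":0,"ay":0,"az":0,"fingers":1},{"x":0,"y":-0.2,"z":0,"ax":0,"ay":0,"az":0,"fingers":1},{"x":0,"y":-0.2,"z":0,"ax":0,"ay":0,"az":0,"fingers":1},{"x":0,"y":0,"z":0,"ax":0,"ay":0,"az":0,"fingers":1},{"x":0,"y":0,"z":0,"ax":0,"ay":0,"az":0,"fingers":1}]'
python3 -c "
from h import *
bend();p,R=tcp_for((152,0,76),27);plan(p,R)"
```

```text
time_s: 13.48
eef_pos: [0.3951, -0.1298, 0.2123]
eef_rot: [-0.053, 0.946, -0.224, -0.228]
ft_force: [-0.4, 0.4, -0.4]
gripper_width: 0.0169
grip_force: 59.0
bend auto mm [171.5  -1.3  72.9] F auto [-0.6  0.2 -0.4]
shift units now [-0.93 -0.07  0.34] after turn [-0.94 -0.07  0.34] turn units [0.017 0.021 0.   ] q [-0.57  0.15  1.71 -0.05  1.75  1.47]
```

```bash
python3 -m crank '[{"x":-0.18,"y":0,"z":0.07,"ax":0,"ay":0,"az":0,"fingers":1},{"x":-0.18,"y":0,"z":0.07,"ax":0,"ay":0,"az":0,"fingers":1},{"x":-0.18,"y":0,"z":0.07,"ax":0,"ay":0,"az":0,"fingers":1},{"x":-0.18,"y":0,"z":0.07,"ax":0,"ay":0,"az":0,"fingers":1},{"x":-0.18,"y":0,"z":0.08,"ax":0,"ay":0,"az":0,"fingers":1},{"x":-0.18,"y":0,"z":0.09,"ax":0,"ay":0,"az":0,"fingers":1},{"x":-0.18,"y":0,"z":0.09,"ax":0,"ay":0,"az":0,"fingers":1},{"x":-0.18,"y":0,"z":0.09,"ax":0,"ay":0,"az":0,"fingers":1}]'
python3 -c "
from h import *
bend();p,R=tcp_for((152,0,76),27);plan(p,R)"
```

```text
time_s: 14.15
eef_pos: [0.3669, -0.1159, 0.2141]
eef_rot: [-0.053, 0.946, -0.225, -0.228]
ft_force: [2.4, -1.4, -2.7]
gripper_width: 0.0169
grip_force: 58.9
bend auto mm [140.2  -1.7  75.2] F auto [ 2.8 -0.2 -2.7]
shift units now [ 0.51 -0.08 -0.29] after turn [ 0.51 -0.08 -0.29] turn units [ 0.013  0.005 -0.007] q [-0.58  0.07  1.8  -0.05  1.74  1.46]
```

```bash
python3 -m crank '[{"x":-0.18,"y":0,"z":0.09,"ax":0,"ay":0,"az":0,"fingers":1},{"x":-0.18,"y":0,"z":0.09,"ax":0,"ay":0,"az":0,"fingers":1},{"x":-0.18,"y":0,"z":0.09,"ax":0,"ay":0,"az":0,"fingers":1},{"x":0,"y":0,"z":0,"ax":0,"ay":0,"az":0,"fingers":1}]'
python3 -c "
from h import *
bend()"
python3 -m crank '[{"x":-0.1,"y":0,"z":0.05,"ax":0,"ay":0,"az":0,"fingers":1},{"x":0,"y":0,"z":0,"ax":0,"ay":0,"az":0,"fingers":1}]'
python3 -c "
from h import *
bend()"
```

```text
time_s: 14.48
eef_pos: [0.3559, -0.1103, 0.2142]
eef_rot: [-0.053, 0.946, -0.225, -0.228]
ft_force: [2.9, -1.5, -3.3]
gripper_width: 0.0169
grip_force: 58.9
bend auto mm [127.9  -1.6  75.2] F auto [ 3.3 -0.1 -3.3]
time_s: 14.65
eef_pos: [0.3555, -0.1101, 0.214]
eef_rot: [-0.053, 0.946, -0.225, -0.226]
ft_force: [7.8, -3.8, -7.2]
gripper_width: 0.0166
grip_force: 58.9
bend auto mm [128.1  -1.7  76.2] F auto [ 8.7  0.1 -7.2]
```

```bash
python3 -m crank '[{"x":0.2,"y":0,"z":-0.1,"ax":0,"ay":0,"az":0,"fingers":1},{"x":0.2,"y":0,"z":-0.1,"ax":0,"ay":0,"az":0,"fingers":1},{"x":0.2,"y":0,"z":-0.1,"ax":0,"ay":0,"az":0,"fingers":1},{"x":0.2,"y":0,"z":-0.1,"ax":0,"ay":0,"az":0,"fingers":1},{"x":0.2,"y":0,"z":-0.1,"ax":0,"ay":0,"az":0,"fingers":1},{"x":0.2,"y":0,"z":-0.1,"ax":0,"ay":0,"az":0,"fingers":1},{"x":0,"y":0,"z":0,"ax":0,"ay":0,"az":0,"fingers":1}]'
python3 -c "
from h import *
bend()"
```

```text
time_s: 15.23
eef_pos: [0.3787, -0.1218, 0.214]
eef_rot: [-0.054, 0.946, -0.225, -0.228]
ft_force: [0.1, 1.0, -0.3]
gripper_width: 0.0167
grip_force: 59.0
bend auto mm [153.3  -1.6  74.7] F auto [-0.4  0.9 -0.3]
```

```bash
python3 -m crank '[{"x":0,"y":0.3,"z":0,"ax":0,"ay":0,"az":0,"fingers":1},{"x":0,"y":0.3,"z":0,"ax":0,"ay":0,"az":0,"fingers":1},{"x":0,"y":0.3,"z":0,"ax":0,"ay":0,"az":0,"fingers":1},{"x":0,"y":0.3,"z":0,"ax":0,"ay":0,"az":0,"fingers":1},{"x":0,"y":0.3,"z":0,"ax":0,"ay":0,"az":0,"fingers":1},{"x":0,"y":0.2,"z":0,"ax":0,"ay":0,"az":0,"fingers":1},{"x":0,"y":0,"z":0,"ax":0,"ay":0,"az":0,"fingers":1}]'
python3 -c "
from h import *
bend()"
python3 -m crank '[{"x":-0.5,"y":0,"z":0,"ax":0,"ay":0,"az":0,"fingers":1},{"x":-0.7,"y":0,"z":0,"ax":0,"ay":0,"az":0,"fingers":1},{"x":-0.8,"y":0,"z":0,"ax":0,"ay":0,"az":0,"fingers":1},{"x":-0.8,"y":0,"z":0,"ax":0,"ay":0,"az":0,"fingers":1},{"x":-0.8,"y":0,"z":0,"ax":0,"ay":0,"az":0,"fingers":1},{"x":-0.8,"y":0,"z":0,"ax":0,"ay":0,"az":0,"fingers":1},{"x":-0.5,"y":0,"z":-0.3,"ax":0,"ay":0,"az":0,"fingers":1},{"x":-0.45,"y":0,"z":-0.89,"ax":0,"ay":0,"az":0,"fingers":1},{"x":-0.45,"y":0,"z":-0.89,"ax":0,"ay":0,"az":0,"fingers":1},{"x":-0.45,"y":0,"z":-0.89,"ax":0,"ay":0,"az":0,"fingers":1},{"x":-0.45,"y":0,"z":-0.89,"ax":0,"ay":0,"az":0,"fingers":1},{"x":-0.45,"y":0,"z":-0.89,"ax":0,"ay":0,"az":0,"fingers":1},{"x":-0.45,"y":0,"z":-0.89,"ax":0,"ay":0,"az":0,"fingers":1},{"x":0,"y":0,"z":0,"ax":0,"ay":0,"az":0,"fingers":1}]'
python3 -c "
from h import *
bend();plan([.2857,-.1097,.4],tool(AY))"
```

```text
time_s: 15.82
eef_pos: [0.3625, -0.1526, 0.2141]
eef_rot: [-0.054, 0.946, -0.225, -0.228]
ft_force: [-0.7, -0.6, -1.1]
gripper_width: 0.0163
grip_force: 59.0
bend auto mm [152.6 -36.8  74.9] F auto [-0.4 -0.8 -1.1]
time_s: 16.98
eef_pos: [0.2888, -0.1146, 0.3872]
eef_rot: [-0.052, 0.947, -0.225, -0.225]
ft_force: [0.8, -0.0, -1.2]
gripper_width: 0.0167
grip_force: 59.0
bend auto mm [ 70.6 -35.8 249.7] F auto [ 0.7  0.3 -1.2]
shift units now [-0.51 -0.15 -0.46] after turn [-0.25 -0.15 -0.64] turn units [ 2.900e-02  5.345e+00 -5.000e-03] q [-0.67 -0.23  1.74 -0.11  2.09  1.33]
```

```bash
python3 -m crank '[{"x":-0.2,"y":0,"z":-0.4,"ax":0,"ay":0.89,"az":0,"fingers":1},{"x":0,"y":0,"z":0,"ax":0,"ay":0.89,"az":0,"fingers":1},{"x":0,"y":0,"z":0,"ax":0,"ay":0.89,"az":0,"fingers":1},{"x":0,"y":0,"z":0,"ax":0,"ay":0.89,"az":0,"fingers":1},{"x":0,"y":0,"z":0,"ax":0,"ay":0.89,"az":0,"fingers":1},{"x":0,"y":0,"z":0,"ax":0,"ay":0.89,"az":0,"fingers":1},{"x":0,"y":0,"z":0,"ax":0,"ay":0,"az":-1,"fingers":1},{"x":0,"y":0,"z":0,"ax":0,"ay":0,"az":-1,"fingers":1},{"x":0,"y":0,"z":0,"ax":0,"ay":0,"az":-1,"fingers":1},{"x":0,"y":0,"z":0,"ax":0,"ay":0,"az":-1,"fingers":1},{"x":0,"y":0,"z":0,"ax":0,"ay":0,"az":-1,"fingers":1},{"x":0,"y":0,"z":0,"ax":0,"ay":0,"az":-1,"fingers":1},{"x":0,"y":0,"z":0,"ax":0,"ay":0,"az":-1,"fingers":1},{"x":0,"y":0,"z":0,"ax":0,"ay":0,"az":-1,"fingers":1},{"x":0,"y":0,"z":0,"ax":0,"ay":0,"az":-1,"fingers":1},{"x":0,"y":0,"z":0,"ax":0,"ay":0,"az":-1,"fingers":1},{"x":0,"y":0,"z":0,"ax":0,"ay":0,"az":-1,"fingers":1},{"x":0,"y":0,"z":0,"ax":0,"ay":0,"az":-1,"fingers":1},{"x":0,"y":0,"z":0,"ax":0,"ay":0,"az":-1,"fingers":1},{"x":0,"y":0,"z":0,"ax":0,"ay":0,"az":-1,"fingers":1}]'
python3 -m crank '[{"x":0,"y":0,"z":0,"ax":0,"ay":0,"az":-1,"fingers":1},{"x":0,"y":0,"z":0,"ax":0,"ay":0,"az":-1,"fingers":1},{"x":0,"y":0,"z":0,"ax":0,"ay":0,"az":-1,"fingers":1},{"x":0,"y":0,"z":0,"ax":0,"ay":0,"az":-1,"fingers":1},{"x":0,"y":0,"z":0,"ax":0,"ay":0,"az":-1,"fingers":1},{"x":0,"y":0,"z":0,"ax":0,"ay":0,"az":-1,"fingers":1},{"x":0,"y":0,"z":0,"ax":0,"ay":0,"az":-0.2,"fingers":1},{"x":0,"y":0,"z":0,"ax":0,"ay":0,"az":0,"fingers":1}]'
python3 -c "
from h import *
plan([.4108,.2437,.02],tool(74.4))"
```

```text
time_s: 18.65
eef_pos: [0.2879, -0.1138, 0.3915]
eef_rot: [-0.003, 0.929, 0.371, -0.003]
ft_force: [0.5, -0.2, -1.2]
gripper_width: 0.0169
grip_force: 59.0
time_s: 19.32
eef_pos: [0.2879, -0.1139, 0.3918]
eef_rot: [-0.003, 0.797, 0.603, -0.002]
ft_force: [0.4, -0.4, -1.9]
gripper_width: 0.0167
grip_force: 59.0
shift units now [18.86  1.2  18.6 ] after turn [18.87  1.11 18.59] turn units [-0.092 -0.008 -0.033] q [-0.77 -0.63  1.94 -0.    1.84 -0.5 ]
```

```bash
python3 -m crank '[{"x":0.94,"y":0.06,"z":0,"ax":-0.09,"ay":0,"az":-0.03,"fingers":1},{"x":0.94,"y":0.06,"z":0,"ax":0,"ay":0,"az":0,"fingers":1},{"x":0.94,"y":0.06,"z":0,"ax":0,"ay":0,"az":0,"fingers":1},{"x":0.94,"y":0.06,"z":0,"ax":0,"ay":0,"az":0,"fingers":1},{"x":0.94,"y":0.06,"z":0,"ax":0,"ay":0,"az":0,"fingers":1},{"x":0.94,"y":0.06,"z":0,"ax":0,"ay":0,"az":0,"fingers":1},{"x":0.94,"y":0.06,"z":0,"ax":0,"ay":0,"az":0,"fingers":1},{"x":0.94,"y":0.06,"z":0,"ax":0,"ay":0,"az":0,"fingers":1},{"x":0.94,"y":0.06,"z":0.9,"ax":0,"ay":0,"az":0,"fingers":1},{"x":0.94,"y":0.06,"z":0.9,"ax":0,"ay":0,"az":0,"fingers":1},{"x":0.94,"y":0.06,"z":0.9,"ax":0,"ay":0,"az":0,"fingers":1},{"x":0.94,"y":0.06,"z":0.9,"ax":0,"ay":0,"az":0,"fingers":1},{"x":0.94,"y":0.06,"z":0.9,"ax":0,"ay":0,"az":0,"fingers":1},{"x":0.94,"y":0.06,"z":0.9,"ax":0,"ay":0,"az":0,"fingers":1},{"x":0.94,"y":0.06,"z":0.9,"ax":0,"ay":0,"az":0,"fingers":1},{"x":0.94,"y":0.06,"z":0.9,"ax":0,"ay":0,"az":0,"fingers":1},{"x":0.94,"y":0.06,"z":0.9,"ax":0,"ay":0,"az":0,"fingers":1},{"x":0.94,"y":0.06,"z":0.9,"ax":0,"ay":0,"az":0,"fingers":1},{"x":0.94,"y":0,"z":0.9,"ax":0,"ay":0,"az":0,"fingers":1},{"x":0.94,"y":0,"z":0.9,"ax":0,"ay":0,"az":0,"fingers":1}]'
python3 -m crank '[{"x":0,"y":0,"z":0.9,"ax":0,"ay":0,"az":0,"fingers":1},{"x":0,"y":0,"z":0.9,"ax":0,"ay":0,"az":0,"fingers":1},{"x":0,"y":0,"z":0.9,"ax":0,"ay":0,"az":0,"fingers":1},{"x":0,"y":0,"z":0.9,"ax":0,"ay":0,"az":0,"fingers":1},{"x":0,"y":0,"z":0.9,"ax":0,"ay":0,"az":0,"fingers":1},{"x":0,"y":0,"z":0.8,"ax":0,"ay":0,"az":0,"fingers":1},{"x":0,"y":0,"z":0.7,"ax":0,"ay":0,"az":0,"fingers":1},{"x":0,"y":0,"z":0.6,"ax":0,"ay":0,"az":0,"fingers":1},{"x":0,"y":0,"z":0.4,"ax":0,"ay":0,"az":0,"fingers":1},{"x":0,"y":0,"z":0,"ax":0,"ay":0,"az":0,"fingers":1}]'
python3 -c "
from h import *
plan([.4108,.2437,.0035],tool(74.4))"
```

```text
time_s: 20.98
eef_pos: [0.4095, 0.2433, 0.1752]
eef_rot: [0.0, 0.797, 0.604, -0.0]
ft_force: [0.1, 0.1, -1.2]
gripper_width: 0.0165
grip_force: 59.0
time_s: 21.82
eef_pos: [0.4081, 0.2419, 0.0347]
eef_rot: [-0.001, 0.797, 0.604, -0.002]
ft_force: [-0.2, -0.2, -1.9]
gripper_width: 0.0166
grip_force: 58.9
shift units now [0.13 0.11 1.56] after turn [0.12 0.11 1.56] turn units [-0.034  0.024 -0.005] q [ 0.28  0.17  2.02 -0.    0.96  0.55]
```

Slow final lowering until the table carries the rod.

```bash
python3 -m crank '[{"x":0,"y":0,"z":0.4,"ax":0,"ay":0,"az":0,"fingers":1},{"x":0,"y":0,"z":0.4,"ax":0,"ay":0,"az":0,"fingers":1},{"x":0,"y":0,"z":0.3,"ax":0,"ay":0,"az":0,"fingers":1},{"x":0,"y":0,"z":0.2,"ax":0,"ay":0,"az":0,"fingers":1},{"x":0,"y":0,"z":0.1,"ax":0,"ay":0,"az":0,"fingers":1},{"x":0,"y":0,"z":0,"ax":0,"ay":0,"az":0,"fingers":1}]'
python3 -c "
from h import *
plan([.4108,.2437,.0035],tool(74.4))"
```

```text
time_s: 22.32
eef_pos: [0.4097, 0.2424, 0.0083]
eef_rot: [0.0, 0.796, 0.605, -0.0]
ft_force: [-0.3, 0.2, -1.4]
gripper_width: 0.0167
grip_force: 59.0
shift units now [0.08 0.04 0.24] after turn [0.08 0.04 0.24] turn units [0.001 0.003 0.011] q [ 0.28  0.22  2.02 -0.    0.9   0.55]
```

```bash
python3 -m crank '[{"x":0,"y":0,"z":0.1,"ax":0,"ay":0,"az":0,"fingers":1},{"x":0,"y":0,"z":0.12,"ax":0,"ay":0,"az":0,"fingers":1},{"x":0,"y":0,"z":0,"ax":0,"ay":0,"az":0,"fingers":1}]'
python3 -m crank '[{"x":0,"y":0,"z":0,"ax":0,"ay":0,"az":0,"fingers":0.6},{"x":0,"y":0,"z":0,"ax":0,"ay":0,"az":0,"fingers":0.4},{"x":0,"y":0,"z":0,"ax":0,"ay":0,"az":0,"fingers":0},{"x":0,"y":0,"z":0,"ax":0,"ay":0,"az":0,"fingers":0},{"x":0,"y":0,"z":0,"ax":0,"ay":0,"az":0,"fingers":0},{"x":0,"y":0,"z":0,"ax":0,"ay":0,"az":0,"fingers":0},{"x":0,"y":0,"z":0,"ax":0,"ay":0,"az":0,"fingers":0},{"x":0,"y":0,"z":-0.5,"ax":0,"ay":0,"az":0,"fingers":0},{"x":0,"y":0,"z":-1,"ax":0,"ay":0,"az":0,"fingers":0},{"x":0,"y":0,"z":-1,"ax":0,"ay":0,"az":0,"fingers":0},{"x":0,"y":0,"z":-1,"ax":0,"ay":0,"az":0,"fingers":0},{"x":0,"y":0,"z":-1,"ax":0,"ay":0,"az":0,"fingers":0},{"x":0,"y":0,"z":-1,"ax":0,"ay":0,"az":0,"fingers":0},{"x":0,"y":0,"z":-1,"ax":0,"ay":0,"az":0,"fingers":0},{"x":0,"y":0,"z":-1,"ax":0,"ay":0,"az":0,"fingers":0},{"x":0,"y":0,"z":-1,"ax":0,"ay":0,"az":0,"fingers":0},{"x":0,"y":0,"z":-1,"ax":0,"ay":0,"az":0,"fingers":0},{"x":0,"y":0,"z":-1,"ax":0,"ay":0,"az":0,"fingers":0},{"x":0,"y":0,"z":0,"ax":0,"ay":0,"az":0,"fingers":0}]'
cat > see.py <<'E'
from h import *
s=read_camera("scene");t=read_camera("top");np.savez("scene4.npz",**{k:np.array(v) for k,v in s.items()});np.savez("top4.npz",**{k:np.array(v) for k,v in t.items()})
a=cv2.resize(s["frame"][200:310,340:450],(440,440),interpolation=cv2.INTER_CUBIC)
b=cv2.resize(t["frame"][205:315,170:260],(360,440),interpolation=cv2.INTER_CUBIC)
cv2.imwrite("pics/see1.png",np.hstack([a,b]))
E
python3 see.py
python3 - <<'E'
from h import *
c=dict(np.load("top4.npz"));f=c["frame"];hsv=cv2.cvtColor(f,cv2.COLOR_BGR2HSV)
m=((hsv[...,0]<20)&(hsv[...,1]>110)&(hsv[...,2]>120)).astype(np.uint8)
m[:, :370]=0;m[:,430:]=0;m[:215]=0;m[280:]=0
m=cv2.morphologyEx(m,cv2.MORPH_CLOSE,np.ones((5,5)))
ct=max(cv2.findContours(m,0,2)[0],key=cv2.contourArea)[:,0].astype(float)
q=onplane(c,ct,.093)[:,:2];print("carrier",cv2.minAreaRect((q*1000).astype(np.float32)))
E
```

```text
time_s: 22.57
eef_pos: [0.4099, 0.2424, 0.0041]
eef_rot: [0.0, 0.796, 0.605, 0.0]
ft_force: [0.1, 0.4, -2.1]
gripper_width: 0.0167
grip_force: 59.0
time_s: 24.15
eef_pos: [0.4122, 0.2432, 0.2196]
eef_rot: [0.002, 0.796, 0.605, 0.004]
ft_force: [0.1, -0.2, 0.6]
gripper_width: 0.0852
grip_force: 0.0
carrier ((503.4856262207031, -169.53062438964844), (58.93947219848633, 107.1093521118164), 63.36167907714844)
```

View pics/see1.png

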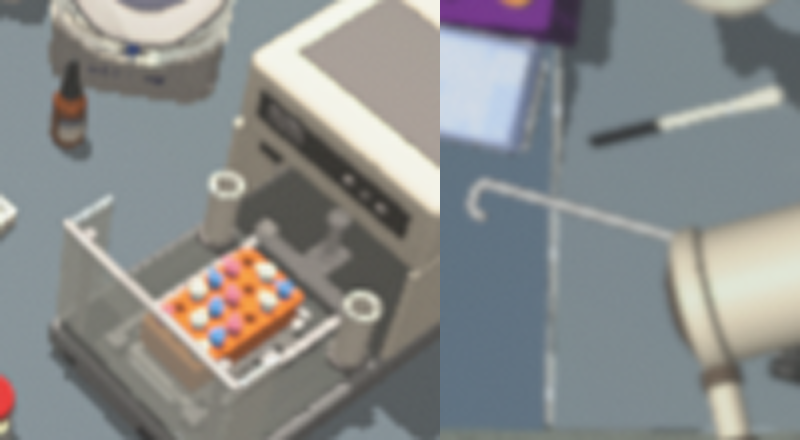

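The left panel shows the slide's cross-piece and post drawn forward to (320,230), clear of the head. The carrier is still seated. The right panel shows the rod back flat, with its hook at (480,195). On to the carrier.

```bash
python3 -m crank '[{"x":0,"y":0,"z":-0.5,"ax":0,"ay":0,"az":1,"fingers":0},{"x":0,"y":0,"z":-0.5,"ax":0,"ay":0,"az":1,"fingers":0},{"x":0,"y":0,"z":-0.5,"ax":0,"ay":0,"az":1,"fingers":0},{"x":0,"y":0,"z":-0.5,"ax":0,"ay":0,"az":1,"fingers":0},{"x":0,"y":0,"z":0,"ax":0,"ay":0,"az":1,"fingers":0},{"x":0,"y":0,"z":0,"ax":0,"ay":0,"az":1,"fingers":0},{"x":0,"y":0,"z":0,"ax":0,"ay":0,"az":1,"fingers":0},{"x":0,"y":0,"z":0,"ax":0,"ay":0,"az":1,"fingers":0},{"x":0,"y":0,"z":0,"ax":0,"ay":0,"az":1,"fingers":0},{"x":0,"y":0,"z":0,"ax":0,"ay":0,"az":1,"fingers":0},{"x":0,"y":0,"z":0,"ax":0,"ay":0,"az":1,"fingers":0},{"x":0,"y":0,"z":0,"ax":0,"ay":0,"az":1,"fingers":0},{"x":0,"y":0,"z":0,"ax":0,"ay":0,"az":1,"fingers":0},{"x":0,"y":0,"z":0,"ax":0,"ay":0,"az":1,"fingers":0},{"x":0,"y":0,"z":0,"ax":0,"ay":0,"az":1,"fingers":0},{"x":0,"y":0,"z":0,"ax":0,"ay":0,"az":1,"fingers":0},{"x":0,"y":0,"z":0,"ax":0,"ay":0,"az":1,"fingers":0},{"x":0,"y":0,"z":0,"ax":0,"ay":0,"az":1,"fingers":0},{"x":0,"y":0,"z":0,"ax":0,"ay":0,"az":1,"fingers":0},{"x":0,"y":0,"z":0,"ax":0,"ay":0,"az":1,"fingers":0}]'
python3 -c "
from h import *
plan([.505,-.1692,.25],tool(AY))"
```

```text
time_s: 25.92
eef_pos: [0.4088, 0.2422, 0.2526]
eef_rot: [0.001, 0.975, -0.223, -0.001]
ft_force: [0.6, -0.3, 0.2]
gripper_width: 0.0853
grip_force: 0.0
shift units now [13.28 16.43  0.14] after turn [13.54 16.21  0.13] turn units [0.021 0.019 0.182] q [ 0.28 -0.12  1.84 -0.    1.43  2.3 ]
```

```bash
python3 -m crank '[{"x":0,"y":0.4,"z":0,"ax":0,"ay":0,"az":0.18,"fingers":0},{"x":0.67,"y":0.8,"z":0,"ax":0,"ay":0,"az":0,"fingers":0},{"x":0.67,"y":0.8,"z":0,"ax":0,"ay":0,"az":0,"fingers":0},{"x":0.67,"y":0.8,"z":0,"ax":0,"ay":0,"az":0,"fingers":0},{"x":0.67,"y":0.8,"z":0,"ax":0,"ay":0,"az":0,"fingers":0},{"x":0.67,"y":0.8,"z":0,"ax":0,"ay":0,"az":0,"fingers":0},{"x":0.67,"y":0.8,"z":0,"ax":0,"ay":0,"az":0,"fingers":0},{"x":0.67,"y":0.8,"z":0,"ax":0,"ay":0,"az":0,"fingers":0},{"x":0.67,"y":0.8,"z":0,"ax":0,"ay":0,"az":0,"fingers":0},{"x":0.67,"y":0.8,"z":0,"ax":0,"ay":0,"az":0,"fingers":0},{"x":0.67,"y":0.8,"z":0,"ax":0,"ay":0,"az":0,"fingers":0},{"x":0.67,"y":0.8,"z":0,"ax":0,"ay":0,"az":0,"fingers":0},{"x":0.67,"y":0.8,"z":0,"ax":0,"ay":0,"az":0,"fingers":0},{"x":0.67,"y":0.8,"z":0,"ax":0,"ay":0,"az":0,"fingers":0},{"x":0.67,"y":0.8,"z":0,"ax":0,"ay":0,"az":0,"fingers":0},{"x":0.67,"y":0.8,"z":0,"ax":0,"ay":0,"az":0,"fingers":0},{"x":0.67,"y":0.8,"z":0,"ax":0,"ay":0,"az":0,"fingers":0},{"x":0.67,"y":0.8,"z":0,"ax":0,"ay":0,"az":0,"fingers":0},{"x":0.67,"y":0.8,"z":0,"ax":0,"ay":0,"az":0,"fingers":0},{"x":0.67,"y":0.8,"z":0,"ax":0,"ay":0,"az":0,"fingers":0}]'
python3 -m crank '[{"x":0.67,"y":0.5,"z":0,"ax":0,"ay":0,"az":0,"fingers":0},{"x":0,"y":0,"z":0,"ax":0,"ay":0,"az":0,"fingers":0},{"x":0,"y":0,"z":0,"ax":0,"ay":0,"az":0,"fingers":0}]'
python3 -c "
from h import *
plan([.505,-.1692,.054],tool(AY))"
```

```text
time_s: 27.58
eef_pos: [0.4979, -0.1513, 0.2533]
eef_rot: [-0.0, 0.974, -0.228, -0.001]
ft_force: [-0.4, -0.5, -0.6]
gripper_width: 0.0854
grip_force: 0.0
time_s: 27.83
eef_pos: [0.5056, -0.1654, 0.2533]
eef_rot: [-0.001, 0.973, -0.229, -0.001]
ft_force: [0.3, 0.7, -0.6]
gripper_width: 0.0857
grip_force: 0.0
shift units now [0.08 0.19 9.97] after turn [0.06 0.18 9.97] turn units [-0.008  0.021  0.052] q [-0.54  0.03  1.69  0.    1.42  1.49]
```

```bash
python3 -m crank '[{"x":0.07,"y":0.18,"z":0.5,"ax":0,"ay":0,"az":0.05,"fingers":0},{"x":0,"y":0,"z":0.8,"ax":0,"ay":0,"az":0,"fingers":0},{"x":0,"y":0,"z":0.8,"ax":0,"ay":0,"az":0,"fingers":0},{"x":0,"y":0,"z":0.8,"ax":0,"ay":0,"az":0,"fingers":0},{"x":0,"y":0,"z":0.8,"ax":0,"ay":0,"az":0,"fingers":0},{"x":0,"y":0,"z":0.8,"ax":0,"ay":0,"az":0,"fingers":0},{"x":0,"y":0,"z":0.7,"ax":0,"ay":0,"az":0,"fingers":0},{"x":0,"y":0,"z":0.6,"ax":0,"ay":0,"az":0,"fingers":0},{"x":0,"y":0,"z":0.6,"ax":0,"ay":0,"az":0,"fingers":0},{"x":0,"y":0,"z":0.5,"ax":0,"ay":0,"az":0,"fingers":0},{"x":0,"y":0,"z":0.5,"ax":0,"ay":0,"az":0,"fingers":0},{"x":0,"y":0,"z":0,"ax":0,"ay":0,"az":0,"fingers":0}]'
python3 -c "
from h import *
plan([.505,-.1692,.054],tool(AY))"
```

```text
time_s: 28.83
eef_pos: [0.5049, -0.1682, 0.1041]
eef_rot: [-0.001, 0.973, -0.231, -0.001]
ft_force: [0.3, 0.2, -1.1]
gripper_width: 0.0854
grip_force: 0.0
shift units now [0.03 0.04 2.5 ] after turn [0.03 0.04 2.51] turn units [-0.007  0.035  0.003] q [-0.55  0.19  1.83  0.    1.13  1.49]
```

```bash
python3 -m crank '[{"x":0,"y":0,"z":0.5,"ax":0,"ay":0.03,"az":0,"fingers":0},{"x":0,"y":0,"z":0.5,"ax":0,"ay":0,"az":0,"fingers":0},{"x":0,"y":0,"z":0.5,"ax":0,"ay":0,"az":0,"fingers":0},{"x":0,"y":0,"z":0.5,"ax":0,"ay":0,"az":0,"fingers":0},{"x":0,"y":0,"z":0.4,"ax":0,"ay":0,"az":0,"fingers":0},{"x":0,"y":0,"z":0.1,"ax":0,"ay":0,"az":0,"fingers":0},{"x":0,"y":0,"z":0,"ax":0,"ay":0,"az":0,"fingers":0}]'
python3 -c "
from h import *
plan([.505,-.1692,.054],tool(AY))"
```

```text
time_s: 29.42
eef_pos: [0.5057, -0.1688, 0.0554]
eef_rot: [-0.0, 0.973, -0.231, 0.001]
ft_force: [-0.1, 0.2, -0.5]
gripper_width: 0.0856
grip_force: 0.0
shift units now [-0.02  0.04  0.07] after turn [-0.02  0.04  0.07] turn units [-0.006 -0.016  0.001] q [-0.55  0.26  1.85  0.    1.02  1.49]
```

```bash
python3 -m crank '[{"x":0,"y":0,"z":0,"ax":0,"ay":0,"az":0,"fingers":0.2},{"x":0,"y":0,"z":0,"ax":0,"ay":0,"az":0,"fingers":0.4},{"x":0,"y":0,"z":0,"ax":0,"ay":0,"az":0,"fingers":0.7},{"x":0,"y":0,"z":0,"ax":0,"ay":0,"az":0,"fingers":1},{"x":0,"y":0,"z":0,"ax":0,"ay":0,"az":0,"fingers":1},{"x":0,"y":0,"z":0,"ax":0,"ay":0,"az":0,"fingers":1}]'
python3 -m crank '[{"x":0,"y":0,"z":-0.3,"ax":0,"ay":0,"az":0,"fingers":1},{"x":0,"y":0,"z":-0.3,"ax":0,"ay":0,"az":0,"fingers":1},{"x":0,"y":0,"z":-0.3,"ax":0,"ay":0,"az":0,"fingers":1},{"x":0,"y":0,"z":0,"ax":0,"ay":0,"az":0,"fingers":1}]'
```

```text
time_s: 29.92
eef_pos: [0.5072, -0.1697, 0.0575]
eef_rot: [0.001, 0.973, -0.231, 0.003]
ft_force: [0.0, 1.1, 6.3]
gripper_width: 0.061
grip_force: 67.7
time_s: 30.25
eef_pos: [0.5069, -0.1694, 0.0756]
eef_rot: [0.0, 0.973, -0.231, 0.003]
ft_force: [1.0, 0.6, -2.6]
gripper_width: 0.0608
grip_force: 66.9
```

```bash
python3 -m crank '[{"x":0,"y":0,"z":-0.4,"ax":0,"ay":0,"az":0,"fingers":1},{"x":0,"y":0,"z":-0.6,"ax":0,"ay":0,"az":0,"fingers":1},{"x":0,"y":0,"z":-0.7,"ax":0,"ay":0,"az":0,"fingers":1},{"x":0,"y":0,"z":-0.7,"ax":0,"ay":0,"az":0,"fingers":1},{"x":0,"y":0,"z":-0.7,"ax":0,"ay":0,"az":0,"fingers":1},{"x":0,"y":0,"z":-0.7,"ax":0,"ay":0,"az":0,"fingers":1},{"x":0,"y":0,"z":-0.7,"ax":0,"ay":0,"az":0,"fingers":1},{"x":0,"y":0,"z":-0.7,"ax":0,"ay":0,"az":0,"fingers":1},{"x":0,"y":0,"z":-0.7,"ax":0,"ay":0,"az":0,"fingers":1},{"x":0,"y":0,"z":-0.7,"ax":0,"ay":0,"az":0,"fingers":1},{"x":0,"y":0,"z":-0.6,"ax":0,"ay":0,"az":0,"fingers":1},{"x":0,"y":0,"z":-0.4,"ax":0,"ay":0,"az":0,"fingers":1},{"x":0,"y":0,"z":0,"ax":0,"ay":0,"az":0,"fingers":1}]'
python3 - <<'E'
from h import *
plan([.5195,.101,.1],tool(-21.4))
# tray measured again, in the scene view at rim height
c=dict(np.load("scene1.npz"));hsv=cv2.cvtColor(c["frame"],cv2.COLOR_BGR2HSV)
m=((hsv[...,2]>185)&(hsv[...,1]<50)).astype(np.uint8);m[:,:285]=0;m[:,350:]=0;m[:230]=0;m[285:]=0
ct=max(cv2.findContours(m,0,2)[0],key=cv2.contourArea)[:,0].astype(float)
for z in(.010,.018): print(cv2.minAreaRect((onplane(c,ct,z)[:,:2]*1000).astype(np.float32)))
E
```

```text
time_s: 31.33
eef_pos: [0.5068, -0.1695, 0.229]
eef_rot: [0.001, 0.973, -0.231, 0.004]
ft_force: [0.3, -0.7, -2.2]
gripper_width: 0.0611
grip_force: 66.9
shift units now [ -5.56 -12.37   6.41] after turn [ -4.35 -12.83   6.45] turn units [ 0.004 -0.086 -1.058] q [-0.55  0.05  1.72  0.    1.37  1.49]
((525.1289672851562, 102.57416534423828), (110.41769409179688, 155.60740661621094), 68.80189514160156)
((519.6246337890625, 99.64686584472656), (109.65892791748047, 154.53814697265625), 68.80189514160156)
```

```bash
python3 -m crank '[{"x":-0.1,"y":-0.2,"z":0,"ax":0,"ay":0,"az":0,"fingers":1},{"x":-0.2,"y":-0.5,"z":0,"ax":0,"ay":0,"az":0,"fingers":1},{"x":-0.3,"y":-0.8,"z":0,"ax":0,"ay":0,"az":0,"fingers":1},{"x":-0.3,"y":-0.8,"z":0,"ax":0,"ay":0,"az":0,"fingers":1},{"x":-0.3,"y":-0.8,"z":0,"ax":0,"ay":0,"az":0,"fingers":1},{"x":-0.3,"y":-0.8,"z":0,"ax":0,"ay":0,"az":0,"fingers":1},{"x":-0.3,"y":-0.8,"z":0,"ax":0,"ay":0,"az":0,"fingers":1},{"x":-0.3,"y":-0.8,"z":0,"ax":0,"ay":0,"az":0,"fingers":1},{"x":-0.3,"y":-0.8,"z":0,"ax":0,"ay":0,"az":0,"fingers":1},{"x":-0.3,"y":-0.8,"z":0,"ax":0,"ay":-0.08,"az":-0.3,"fingers":1},{"x":-0.3,"y":-0.8,"z":0,"ax":0,"ay":0,"az":-0.3,"fingers":1},{"x":-0.3,"y":-0.8,"z":0,"ax":0,"ay":0,"az":-0.3,"fingers":1},{"x":-0.3,"y":-0.8,"z":0.4,"ax":0,"ay":0,"az":-0.15,"fingers":1},{"x":-0.3,"y":-0.8,"z":0.6,"ax":0,"ay":0,"az":0,"fingers":1},{"x":-0.3,"y":-0.8,"z":0.8,"ax":0,"ay":0,"az":0,"fingers":1},{"x":-0.3,"y":-0.7,"z":0.8,"ax":0,"ay":0,"az":0,"fingers":1},{"x":-0.2,"y":-0.4,"z":0.8,"ax":0,"ay":0,"az":0,"fingers":1},{"x":0,"y":0,"z":0.8,"ax":0,"ay":0,"az":0,"fingers":1},{"x":0,"y":0,"z":0.5,"ax":0,"ay":0,"az":0,"fingers":1},{"x":0,"y":0,"z":0,"ax":0,"ay":0,"az":0,"fingers":1}]'
python3 - <<'E'
from h import *
plan([.520,.1,.0225],tool(-21.3))
c=read_camera("top");cv2.imwrite("pics/pl.png",cv2.resize(c["frame"][195:295,270:370],(600,600),interpolation=cv2.INTER_CUBIC))
E
```

```text
time_s: 33.0
eef_pos: [0.5203, 0.0926, 0.129]
eef_rot: [-0.0, 0.983, -0.186, -0.005]
ft_force: [-0.9, 1.0, -2.9]
gripper_width: 0.0607
grip_force: 66.8
shift units now [-0.09 -0.35  5.33] after turn [-0.15 -0.34  5.33] turn units [ 0.017  0.117 -0.02 ] q [-0.05  0.15  1.82  0.    1.18  1.89]
```

```bash
python3 -m crank '[{"x":-0.1,"y":-0.2,"z":0.3,"ax":0,"ay":0.05,"az":0,"fingers":1},{"x":0,"y":-0.14,"z":0.5,"ax":0,"ay":0,"az":0,"fingers":1},{"x":0,"y":0,"z":0.6,"ax":0,"ay":0,"az":0,"fingers":1},{"x":0,"y":0,"z":0.6,"ax":0,"ay":0,"az":0,"fingers":1},{"x":0,"y":0,"z":0.6,"ax":0,"ay":0,"az":0,"fingers":1},{"x":0,"y":0,"z":0.5,"ax":0,"ay":0,"az":0,"fingers":1},{"x":0,"y":0,"z":0.4,"ax":0,"ay":0,"az":0,"fingers":1},{"x":0,"y":0,"z":0.3,"ax":0,"ay":0,"az":0,"fingers":1},{"x":0,"y":0,"z":0,"ax":0,"ay":0,"az":0,"fingers":1},{"x":0,"y":0,"z":0,"ax":0,"ay":0,"az":0,"fingers":1}]'
python3 -c "
from h import *
plan([.520,.1,.0225],tool(-21.3))"
```

```text
time_s: 33.88
eef_pos: [0.5238, 0.0989, 0.0563]
eef_rot: [-0.0, 0.983, -0.186, 0.0]
ft_force: [-0.1, 0.2, -2.7]
gripper_width: 0.061
grip_force: 66.9
shift units now [-0.2   0.02  1.69] after turn [-0.2   0.02  1.69] turn units [-0.005 -0.004 -0.029] q [-0.04  0.26  1.85  0.    1.03  1.9 ]
```

```bash
python3 -m crank '[{"x":-0.1,"y":0.02,"z":0,"ax":0,"ay":0,"az":-0.03,"fingers":1},{"x":-0.1,"y":0,"z":0.2,"ax":0,"ay":0,"az":0,"fingers":1},{"x":0,"y":0,"z":0.3,"ax":0,"ay":0,"az":0,"fingers":1},{"x":0,"y":0,"z":0.3,"ax":0,"ay":0,"az":0,"fingers":1},{"x":0,"y":0,"z":0.2,"ax":0,"ay":0,"az":0,"fingers":1},{"x":0,"y":0,"z":0.2,"ax":0,"ay":0,"az":0,"fingers":1},{"x":0,"y":0,"z":0.2,"ax":0,"ay":0,"az":0,"fingers":1},{"x":0,"y":0,"z":0.1,"ax":0,"ay":0,"az":0,"fingers":1},{"x":0,"y":0,"z":0,"ax":0,"ay":0,"az":0,"fingers":1}]'
python3 -c "
from h import *
plan([.520,.1,.0225],tool(-21.3))"
```

```text
time_s: 34.63
eef_pos: [0.5195, 0.1, 0.0258]
eef_rot: [-0.0, 0.983, -0.185, -0.0]
ft_force: [0.0, 0.5, -2.7]
gripper_width: 0.061
grip_force: 66.9
shift units now [ 0.02 -0.01  0.17] after turn [ 0.02 -0.01  0.17] turn units [-0.002  0.003  0.002] q [-0.04  0.3   1.87  0.    0.97  1.9 ]
```

```bash
python3 -m crank '[{"x":0,"y":0,"z":0.07,"ax":0,"ay":0,"az":0,"fingers":1},{"x":0,"y":0,"z":0.07,"ax":0,"ay":0,"az":0,"fingers":1},{"x":0,"y":0,"z":0.05,"ax":0,"ay":0,"az":0,"fingers":1},{"x":0,"y":0,"z":0,"ax":0,"ay":0,"az":0,"fingers":1}]'
```

```text
time_s: 34.97
eef_pos: [0.5201, 0.1, 0.0228]
eef_rot: [-0.0, 0.983, -0.185, 0.001]
ft_force: [0.1, 1.0, -2.5]
gripper_width: 0.0609
grip_force: 67.0
```

```bash
python3 -m crank '[{"x":0,"y":0,"z":0.06,"ax":0,"ay":0,"az":0,"fingers":1},{"x":0,"y":0,"z":0,"ax":0,"ay":0,"az":0,"fingers":1}]'; python3 -m crank '[{"x":0,"y":0,"z":0.06,"ax":0,"ay":0,"az":0,"fingers":1},{"x":0,"y":0,"z":0,"ax":0,"ay":0,"az":0,"fingers":1}]'
```

```text
time_s: 35.13
eef_pos: [0.5202, 0.1, 0.0225]
eef_rot: [-0.0, 0.983, -0.185, 0.0]
ft_force: [-3.1, 0.9, 4.3]
gripper_width: 0.0611
grip_force: 67.8
time_s: 35.3
eef_pos: [0.5202, 0.1, 0.0225]
eef_rot: [-0.0, 0.983, -0.185, 0.0]
ft_force: [-9.5, -0.7, 15.6]
gripper_width: 0.0612
grip_force: 69.1
```

```bash
python3 -m crank '[{"x":0,"y":0,"z":-0.06,"ax":0,"ay":0,"az":0,"fingers":1},{"x":0,"y":0,"z":-0.03,"ax":0,"ay":0,"az":0,"fingers":1},{"x":0,"y":0,"z":0,"ax":0,"ay":0,"az":0,"fingers":0.2},{"x":0,"y":0,"z":0,"ax":0,"ay":0,"az":0,"fingers":0},{"x":0,"y":0,"z":0,"ax":0,"ay":0,"az":0,"fingers":0},{"x":0,"y":0,"z":0,"ax":0,"ay":0,"az":0,"fingers":0},{"x":0,"y":0,"z":0,"ax":0,"ay":0,"az":0,"fingers":0},{"x":0,"y":0,"z":-0.3,"ax":0,"ay":0,"az":0,"fingers":0},{"x":0,"y":0,"z":-0.5,"ax":0,"ay":0,"az":0,"fingers":0},{"x":0,"y":0,"z":-0.8,"ax":0,"ay":0,"az":0,"fingers":0},{"x":0,"y":0,"z":-1,"ax":0,"ay":0,"az":0,"fingers":0},{"x":0,"y":0,"z":-1,"ax":0,"ay":0,"az":0,"fingers":0},{"x":0,"y":0,"z":-1,"ax":0,"ay":0,"az":0,"fingers":0},{"x":0,"y":0,"z":-1,"ax":0,"ay":0,"az":0,"fingers":0},{"x":0,"y":0,"z":-1,"ax":0,"ay":0,"az":0,"fingers":0},{"x":0,"y":0,"z":-1,"ax":0,"ay":0,"az":0,"fingers":0},{"x":0,"y":0,"z":-1,"ax":0,"ay":0,"az":0,"fingers":0},{"x":0,"y":0,"z":-1,"ax":0,"ay":0,"az":0,"fingers":0},{"x":0,"y":0,"z":0,"ax":0,"ay":0,"az":0,"fingers":0},{"x":0,"y":0,"z":0,"ax":0,"ay":0,"az":0,"fingers":0}]'
python3 - <<'E'
from h import *
s=read_camera("scene");t=read_camera("top")
a=cv2.resize(s["frame"][215:300,270:370],(500,425),interpolation=cv2.INTER_CUBIC)
b=cv2.resize(t["frame"][205:290,275:355],(300,425),interpolation=cv2.INTER_CUBIC)
cv2.imwrite("pics/end.png",np.hstack([a,b]))
P=cloud(s);g=P[...,2];hsv=cv2.cvtColor(s["frame"],cv2.COLOR_BGR2HSV)
m=(hsv[...,0]<20)&(hsv[...,1]>110)&(np.hypot(P[...,0]-.519,P[...,1]-.1)<.08)&(g>.04)
print(m.sum(),P[m].mean(0).round(4) if m.any() else 0)
E
```

```text
time_s: 36.97
eef_pos: [0.5208, 0.1, 0.2162]
eef_rot: [-0.001, 0.983, -0.185, 0.002]
ft_force: [0.3, 0.4, 0.4]
gripper_width: 0.0856
grip_force: 0.0
353 [0.5119 0.0963 0.0538]
```

View pics/end.png

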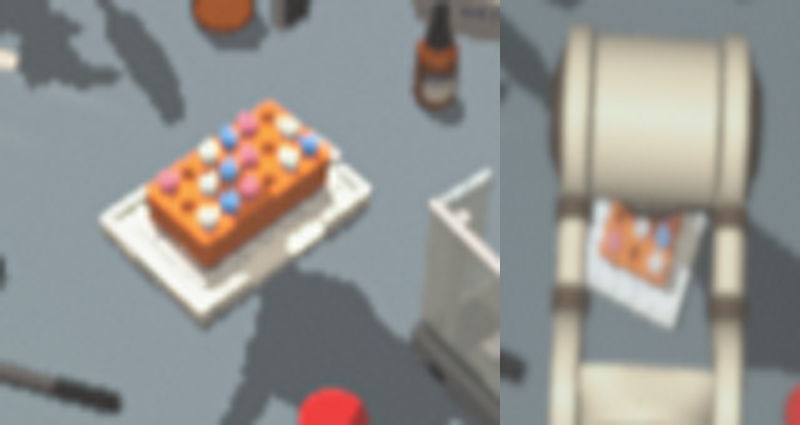

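Run:
```python
from h import *
c=dict(np.load("scene1.npz"))
q=onplane(c,[[270+x/5-.4,215+y/5-.4] for x,y in((147,186),(207,241),(333,155),(268,99))],.054)[:,:2]
print(q.round(4),q.mean(0));d=q.mean(0)-[.519,.1005];a=np.radians(-21.3)
print("in tray",d@[np.cos(a),np.sin(a)],d@[-np.sin(a),np.cos(a)], np.degrees(np.arctan2(*(q[2]-q[1])[::-1])),np.degrees(np.arctan2(*(q[3]-q[0])[::-1])))
```

```text
[[0.4817 0.1456]
 [0.46   0.0905]
 [0.559  0.0501]
 [0.5826 0.1094]] [0.52081987 0.09889168]
in tray 0.0022797846599470067 -0.0008373888311933911 -22.20290484927256 -19.679541008860657
```

The end picture shows the carrier flat in the tray: its block spans (147,100)–(333,265), and its tab lies at the far rim gap. It measures about 2 mm from the tray's middle. The gripper is clear, so I'm handing in.

```bash
python3 -c "
from workcell import finish_job
print(finish_job())"
```

```text
the job is handed in; nothing more can be done
None
```

I handed the job in at about 37 s. The slide is drawn to its stop, the rod is flat where it first lay, and the carrier is flat in the tray, about 2 mm off centre, tab in the gap; no verdict came back, and I saw no bystander touched but did not measure them.

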